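# Pinch-test rubber mounts, clip in the springy one, scrap the hard ones

### The arm

A 6-joint arm with a two-finger parallel gripper is mounted at the origin on a cart in front of the work surface, level with it; the furniture and walls round the work are solid. World frame = base frame: x ahead of the robot, y to its left, z up, the work surface at z = 0. Lengths are in m, angles in rad, forces in N, time in s.
With the tool pointing down it reaches from about 0.35 to 0.775 m from the base axis. Payload 7.3 kg.
Tool frame: the origin (TCP) lies between the finger pads; the fingertips stand robot.tcp_to_tips ahead of it and the grasp point (between the pads) lies 2 mm behind it (robot.tcp_to_tips is the distance from the TCP to the fingertips, in m); y points along the fingers, x is the direction in which the jaws open and shut, and the axes are right-handed (so a half turn about y gives the same grasp; the last joint's range is limited). The gripper opens to 92 mm and grips with 3 to 60 N. Pads are 19 mm wide; open, the fingers measure 130 mm over their backs; the gripper's body (75 mm by 190 mm) begins 47 mm behind the grasp point.
Start: joints at [1.079, 0.342, 1.524, -0, 1.275, -0.146], TCP at [0.178, 0.494, 0.244] pointing down, gripper open.
Joint ranges: [-2.53, 2.53], [-0.77, 2.02], [0.04, 2.7], [-1, 4.14], [0.28, 2.66], [-3.11, 3.11]. Speed limits (rad/s): [2.57, 2.57, 3.14, 3.14, 3.14, 3.14].

### API

Orientations are given as [roll, pitch, yaw] about the fixed x, y, z axes, in that order (R = Rz(yaw) Ry(pitch) Rx(roll)).
In Python, from cell import status, read_camera, get_calibration, robot gives the robot as it stands.
- The arm moves only by the shell command python3 -m creep 'ROWS' [FORCE]. ROWS is JSON, a list of rows, each an object of numbers: "dx", "dy", "dz": the shift along the tool's x, y, z in m; "rx", "ry", "rz": the turn, a rotation vector about the tool's x, y, z in rad; "gripper": the opening, from 0 (shut) to 1 (fully open). A call has 1 to 20 rows; each row is the pose to reach, as a shift and turn from the pose commanded when the call began, along the tool's axes at that moment; what a row does not reach only later rows make up. A row lasts 1/8 s, in which the tool goes at most 62.5 mm and 10.7 degrees, less where a joint would pass 70% of its speed; a pose out of reach is approached as far as the arm can. A call with a gripper value outside its range is refused whole. The fingers move at their own pace and stop on an object; FORCE is the grip in N (left out, the last holds). Time passes only in rows, so rows that repeat a pose let the fingers close. It gives the time, the measured TCP pose, the force and the opening at its end, in the units of the state.
- status.observe(): the state, without advancing time (a new reading comes with each control period).
- read_camera(name): name is "scene" or "top" or "wrist"; returns (picture, depth): 420x560x3 uint8, red, green, blue; 420x560 float32, m along the optical axis (not along the pixel's ray), 0 where there is no reading.
- get_calibration(name): a dict with "fx", "fy", "cx", "cy" (pixels), "xyz" and "rotation" of the camera in the world; the wrist camera has in their place "mount" (4x4, takes a point from camera to tool coordinates, whose origin is the TCP and whose axes are the tool frame's). Camera axes: x right, y down, z forward; pixel columns grow to the right and rows downward; lengths in m; the calibration is good to about 2 mm. A picture is of the moment at which its call begins: read the wrist's pose just before it. get_calibration takes no time and is no camera call.
- robot.hand_in(): hands the job in, once; it reports no verdict.
The state is a dict: "time": time; "qpos": joint angles; "qvel": joint speeds; "joint_efforts": joint torques, N m; "tool_pos": TCP position; "tool_rot": TCP orientation; "contact_force": force on the tool from outside, world axes, zero at the start; "torque": the same for the moment, N m; "opening": finger opening in m.
Only numpy, scipy, OpenCV 4.12 (cv2) and the standard library are available. Lean on these libraries where they do the work, as an engineer would, in place of code of your own. Each camera call takes 0.05 s, during which the arm holds its last target.

### The job

Of the three loose rubber-padded vibration mounts on the bench only one is still springy. Squeeze them gently across their rubber pads to feel which; keeping that one squeezed, lower it over the empty pin of the blue pump foot plate, in line with the mount already fitted, until it sits fully home and its beads spring out under the two lipped rails when let go; put the two that have gone hard into the wicker basket. Force nothing, and leave the masking tape and the spanner where they are.

Things in the scene. Friction and masses are not known exactly. Their poses are not given: they have to be found in the camera images.
- mount_1_mid (a point): One of three loose vibration mounts that look alike: metal block 40 x 30 mm, 56 high, on a foot 62 (x) x 30 (y) x 5 mm, a black rubber pad on each y side (44 mm long, 13 to 53 mm above the underside) with a round bead along its lower edge. 49 mm wide over the pads, 55 over the beads. Pinch it across the pads, along y. 0.22 kg, varies. Point: its middle, 28 mm above the underside; x along the foot, z up.
- mount_2_mid (a point): Another of the three, same shape, point and axes; a half turn about z changes nothing. Just one is springy, and only a pinch tells which: its pads each give about 3 mm at 10 N and stop at 5 mm (16 N), beads included, so it narrows by 6 to 10 mm. The two hard ones narrow by less than 1.5 mm in all. 10 to 25 N is a normal pinch; above 50 N on a pad the rubber tears.
- mount_3_mid (a point): Another of the three, same shape, point and axes. A bore 17.8 mm wide with a small chamfer runs through each along z. The beads lie 2 to 11 mm above the underside.
- station (a point): Empty station of the blue foot plate. Point: foot of its upright steel pin, on the plate's upper face (10 mm above the bench); axes as the plate's. Pin 16 mm thick, 32 mm high, its top 4.5 mm tapered to 10 mm. A mount goes on with its foot along x, either way round, and is home with its underside on the plate (its middle 28 mm above this point).
- foot_plate: Blue foot plate, fixed, 132 (x) x 224 (y) x 10 mm; origin under its centre, 67 mm to the -y side of the empty pin. The mount already fitted on its second pin (134 mm from the empty one) is fixed and looks like the others. Pressing the plate with more than 50 N bends it.
- mouth (a point): Middle of the mouth between the empty station's two steel rails (56 mm long along x, 15.5 mm high, on its y sides, 64 mm apart outside), at the height of their tops, 15.5 mm above the plate. Their lips turn inward and leave a gap of 46.6 mm: too narrow for a mount's beads unless its pads are squeezed in by 4.2 to 5 mm each. Under the lips (12.5 mm above the plate) the beads have room to spring out again.
- basket: Round wicker basket for scrap, loose, open at the top: 160 mm across the rim, about 105 mm across its inner floor, 92 mm high; origin at the centre of its underside. The hard mounts may be let fall into it from just above the rim and may lie any way up.
- masking_tape: Roll of cream masking tape lying flat, 96 mm across, 25 mm high, loose, between the crate and the tool case; a bystander. Origin under its centre.
- spanner: Steel combination spanner, 173 x 45 x 8 mm, loose, lying near the front edge; a bystander. Origin under its centre.
- wine_crate: Closed wooden crate in the middle of the bench, fixed: 200 (x) x 263 (y) x 185 mm high, a flat tin (73 mm across, 28 mm high) on it; keep clear of it. Origin under its centre.
- extinguisher: Red fire extinguisher, fixed, 84 x 120 mm over its handle, 323 mm high; keep clear of it. Origin under its centre.

How it is judged:
At the end, for the whole second after the job is handed in: The springy mount (only it can) sits released on the empty pin: within 3 mm of its axis, 2 mm of the plate, 0.15 rad of the plate's x, 0.06 rad of upright. The hard ones lie released in the basket (middle within 70 mm of its axis, under 100 mm up). All at rest, basket upright (0.15 rad) (((horizontal distance between mount_1_mid and station below 0.003 m and z of mount_1_mid in the frame of station below 0.03 m and angle between the x axis of mount_1_mid and the x axis of station, either way round below 0.15 rad and angle between mount_1_mid's own z axis and vertical below 0.06 rad and horizontal distance between each of mount_2_mid, mount_3_mid and basket below 0.07 m and z of mount_2_mid in the frame of basket between 0 and 0.1 m and z of mount_3_mid in the frame of basket between 0 and 0.1 m) or (horizontal distance between mount_2_mid and station below 0.003 m and z of mount_2_mid in the frame of station below 0.03 m and angle between the x axis of mount_2_mid and the x axis of station, either way round below 0.15 rad and angle between mount_2_mid's own z axis and vertical below 0.06 rad and horizontal distance between each of mount_1_mid, mount_3_mid and basket below 0.07 m and z of mount_1_mid in the frame of basket between 0 and 0.1 m and z of mount_3_mid in the frame of basket between 0 and 0.1 m) or (horizontal distance between mount_3_mid and station below 0.003 m and z of mount_3_mid in the frame of station below 0.03 m and angle between the x axis of mount_3_mid and the x axis of station, either way round below 0.15 rad and angle between mount_3_mid's own z axis and vertical below 0.06 rad and horizontal distance between each of mount_1_mid, mount_2_mid and basket below 0.07 m and z of mount_1_mid in the frame of basket between 0 and 0.1 m and z of mount_2_mid in the frame of basket between 0 and 0.1 m)) and linear speed of each of mount_1, mount_2, mount_3 below 0.02 m/s and contact force between the fingers and mount_1 below 0.1 N and contact force between the fingers and mount_2 below 0.1 N and contact force between the fingers and mount_3 below 0.1 N and angle between basket's own z axis and vertical below 0.15 rad); the robot touches nothing.
It fails at once if a rubber pad of a mount is pinched harder than 50 N (contact force between the fingers and mount_1_pad_l above 50 N or contact force between the fingers and mount_1_pad_r above 50 N or contact force between the fingers and mount_2_pad_l above 50 N or contact force between the fingers and mount_2_pad_r above 50 N or contact force between the fingers and mount_3_pad_l above 50 N or contact force between the fingers and mount_3_pad_r above 50 N).
It fails at once if the foot plate is pressed harder than 50 N (contact force between anything else and foot_plate above 50 N).
It fails at once if the masking tape or the spanner is moved by more than 30 mm (distance of any of masking_tape, spanner from where it was at the start of the episode above 0.03 m).
It also fails if it takes over 67 s, if anything falls off the work surface, if the arm or the gripper's body presses on something with over 40 N, if the wrist force passes 120 N, or if a joint passes its speed limit or range.

## Working session

There is one attempt and no reset: what is moved stays moved. The work goes in short steps, Python scripts to look and compute and a shell command to move; the robot and the scene stay as the last step left them, time stands still between calls to the robot, and variables do not carry over. Pictures are saved under pics/ and viewed, and the job is handed in when it is done.

```bash
ls; mkdir -p pics
cat > h.py <<'E'
import numpy as np, cv2, json
from cell import status, read_camera, get_calibration, robot
def save(n, name):
    p,d=read_camera(n); cv2.imwrite(f'pics/{name}.png', p[:,:,::-1]); np.savez(f'pics/{name}.npz',p=p,d=d); return p,d
E
python3 - <<'E'
from h import *
s=status.observe(); print(s); print(robot.tcp_to_tips)
for n in ['scene','top','wrist']:
    print(n,get_calibration(n)); save(n,n+'0')
E
```

```text
pics
{'time': 0.0, 'qpos': array([ 1.07901677e+00,  3.42673031e-01,  1.52502175e+00, -1.12838377e-05,
        1.27540103e+00, -1.46034491e-01]), 'qvel': array([0.00263639, 0.00035401, 0.00014336, 0.00088118, 0.00026113,
       0.00173173]), 'joint_efforts': array([ 9.58351229e-04, -4.31240237e+01, -2.44220424e+01,  7.17751589e-02,
        5.58860635e-02, -1.18390453e-04]), 'tool_pos': array([0.17773633, 0.49358867, 0.24306908]), 'tool_rot': array([-1.57058827e+00,  1.48872859e-03,  1.22505471e+00]), 'contact_force': array([0.0067493 , 0.70726883, 0.2423976 ]), 'torque': array([-0.01002635,  0.00492162, -0.01467143]), 'opening': 0.09205682189414617}
0.017
scene {'fx': 395.2170180730662, 'fy': 395.2170180730662, 'cx': 281.6054138620449, 'cy': 212.04451901389288, 'xyz': array([0.27544055, 0.34510933, 0.82863473]), 'rotation': array([-2.65493066,  0.00518209, -2.5274982 ])}
top {'fx': 432.4766037572512, 'fy': 432.4766037572512, 'cx': 282.5387502161507, 'cy': 213.09475064708232, 'xyz': array([0.37562628, 0.02920412, 1.12920443]), 'rotation': array([-3.00649665e+00,  9.77816986e-04, -1.56774840e+00])}
wrist {'fx': 322.9105894023044, 'fy': 322.9105894023044, 'cx': 280.36547634754976, 'cy': 210.92083780858124, 'mount': array([[ 9.99998820e-01, -1.24934696e-03, -8.94182979e-04,
        -2.30531113e-04],
       [ 4.81389253e-04, -2.97909953e-01,  9.54593855e-01,
        -1.41527592e-01],
       [-1.45900494e-03, -9.54593159e-01, -2.97909000e-01,
         8.23688437e-02],
       [ 0.00000000e+00,  0.00000000e+00,  0.00000000e+00,
         1.00000000e+00]])}
```

View pics/top0.png

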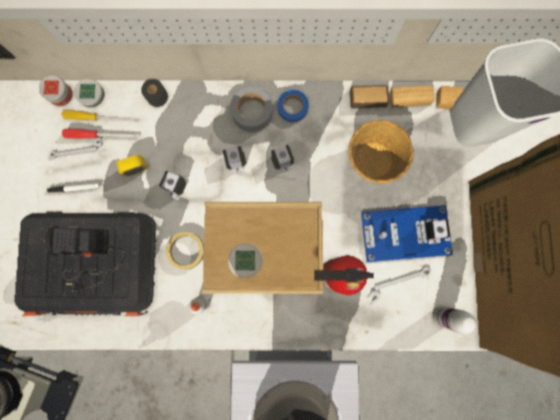

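View pics/scene0.png

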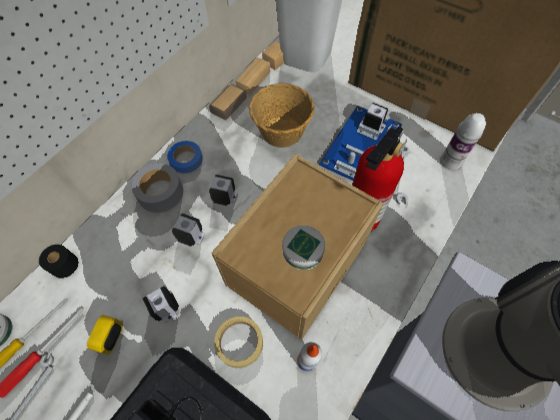

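View pics/wrist0.png

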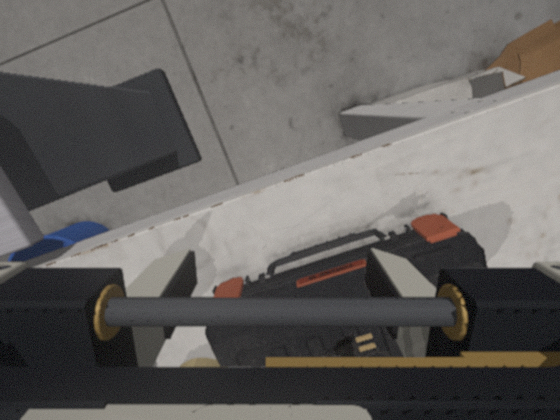

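```bash
cat >> h.py <<'E'
from scipy.spatial.transform import Rotation as Ro
def cloud(n,d,tool=None):
    c=get_calibration(n); v,u=np.mgrid[:d.shape[0],:d.shape[1]]
    X=np.stack([(u-c['cx'])/c['fx']*d,(v-c['cy'])/c['fy']*d,d],-1)
    if n=='wrist':
        M=c['mount']; X=X@M[:3,:3].T+M[:3,3]; return X@Ro.from_euler('xyz',tool[1]).as_matrix().T+tool[0]
    return X@Ro.from_euler('xyz',c['rotation']).as_matrix().T+c['xyz']
E
python3 - <<'E'
from h import *
for n in ['top','scene']:
    z=np.load(f'pics/{n}0.npz'); P=cloud(n,z['d']); p=z['p'].astype(int); ok=z['d']>0
    print(n)
    pts={'top':dict(m1=(235,158),m2=(282,157),m3=(173,184),bask=(381,152),fit=(436,232),pin=(384,235),tape=(185,250),bench=(150,200),b2=(330,260),b3=(340,200)),
     'scene':dict(m1=(222,188),m2=(188,230),m3=(160,304),bench=(200,270),b2=(300,110))}[n]
    for k,(u,v) in pts.items(): print(k,P[v-2:v+3,u-2:u+3][ok[v-2:v+3,u-2:u+3]].mean(0).round(4))
    big=cv2.resize(z['p'][:,:,::-1],None,fx=1,fy=1)
    def crop(u0,v0,w,h,f,name): cv2.imwrite(f'pics/{name}.png',cv2.resize(z['p'][v0:v0+h,u0:u0+w,::-1],None,fx=f,fy=f,interpolation=cv2.INTER_CUBIC))
    if n=='top': crop(150,130,160,80,5,'c_m'); crop(340,110,130,110*1,5,'c_b'); crop(350,190,120,110,5,'c_p')
E
```

```text
top
m1 [0.6674 0.1545 0.039 ]
m2 [0.6745 0.0326 0.024 ]
m3 [0.5976 0.3112 0.0431]
bask [ 0.6945 -0.2323  0.0036]
fit [ 0.4749 -0.3498  0.0608]
pin [ 0.4687 -0.2257  0.0393]
tape [4.313e-01 2.846e-01 1.000e-04]
bench [ 5.631e-01  3.818e-01 -5.000e-04]
b2 [ 0.4042 -0.0826  0.0932]
b3 [ 5.645e-01 -1.211e-01  3.000e-04]
scene
m1 [0.665  0.0381 0.0496]
m2 [0.6549 0.1653 0.0558]
m3 [0.5978 0.3182 0.043 ]
bench [5.955e-01 2.108e-01 1.000e-04]
b2 [ 0.6526 -0.266   0.0423]
```

View pics/c_m.png

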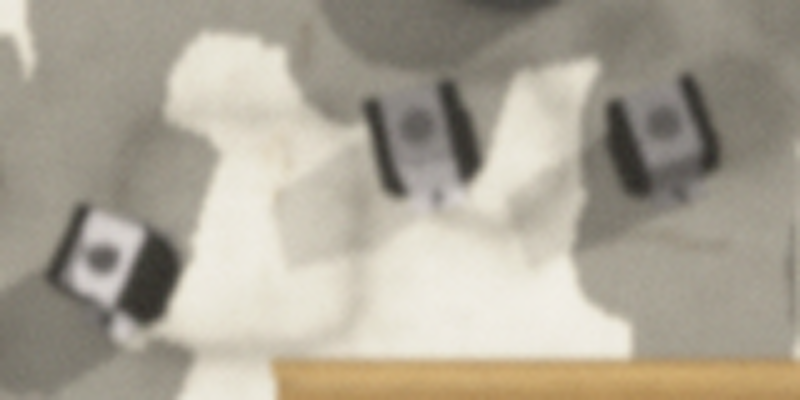

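View pics/c_p.png

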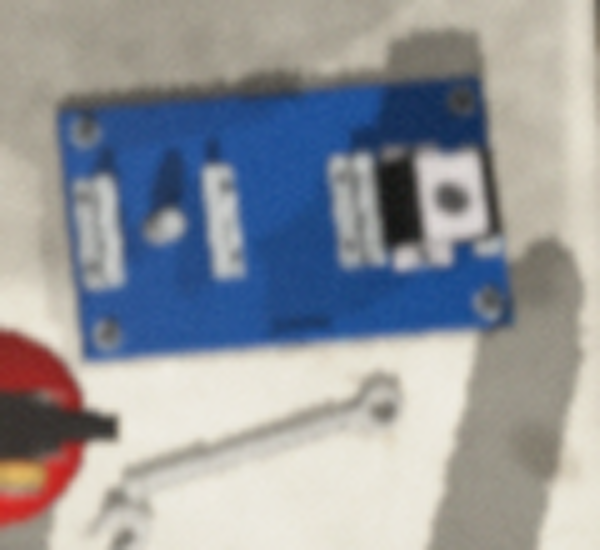

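```bash
cat >> h.py <<'E'
def rect(P,c,r,z0,z1):
    m=(abs(P[...,2]-(z0+z1)/2)<(z1-z0)/2)&(np.hypot(P[...,0]-c[0],P[...,1]-c[1])<r)
    Q=P[m]; R=cv2.minAreaRect((Q[:,:2]*1000).astype(np.float32))
    return len(Q),np.array(R[0]).round(1),np.array(R[1]).round(1),round(R[2],1),Q.mean(0).round(4),np.median(Q[:,2]).round(4)
E
python3 - <<'E'
from h import *
for n in ['top','scene']:
    z=np.load(f'pics/{n}0.npz'); P=cloud(n,z['d'])
    print(n)
    for k,c in dict(A=(.66,.155),B=(.666,.035),C=(.6,.312),fit=(.475,-.35)).items(): 
        zo=0.01 if k=='fit' else 0
        print(k,*rect(P,c,.045,.05+zo,.062+zo))
    Q=P[(P[...,2]>.018)&(P[...,2]<.05)&(abs(P[...,1]+.22)<.02)&(abs(P[...,0]-.475)<.03)]
    print('pin',len(Q),Q.mean(0).round(4),Q.min(0).round(4),Q.max(0).round(4))
    # blue plate
    hsv=cv2.cvtColor(z['p'],cv2.COLOR_RGB2HSV); m=(abs(hsv[...,0].astype(int)-108)<12)&(hsv[...,1]>120)&(abs(P[...,1]+.29)<.15)&(abs(P[...,0]-.475)<.1)&(P[...,2]<.02)
    Q=P[m]; print('plate z',np.median(Q[:,2]),cv2.minAreaRect((Q[:,:2]*1000).astype(np.float32)))
    m=(P[...,2]>.085)&(P[...,2]<.1)&(np.hypot(P[...,0]-.69,P[...,1]+.23)<.12); Q=P[m]; print('rim',cv2.minEnclosingCircle((Q[:,:2]*1000).astype(np.float32)))
    m=(P[...,2]>.1)&(np.hypot(P[...,0]-.38,P[...,1]+.13)<.08); print('ext',P[m].min(0),P[m].max(0))
    m=(P[...,2]>.17)&(P[...,2]<.2)&(np.hypot(P[...,0]-.44,P[...,1]-.08)<.2); print('crate',P[m].min(0),P[m].max(0))
    m=(P[...,2]>.02)&(P[...,0]>.7)&(P[...,0]<.85)&(abs(P[...,1]-.09)<.15);
    m2=m&(P[...,1]>.06);print('behind',P[m].min(0),P[m].max(0))
E
```

```text
top
A 258 [669.  157.9] [43.2 48.7] 15.5 [0.6693 0.1583 0.0546] 0.0544
B 257 [671.7  32.8] [43.5 48.9] 19.2 [0.6711 0.0327 0.0547] 0.0547
C 261 [601.8 315.7] [48.7 43.7] 68.1 [0.6014 0.3147 0.0547] 0.0547
fit 281 [ 480.9 -357.8] [43.  49.8] 7.2 [ 0.4813 -0.3572  0.0649] 0.065
pin 50 [ 0.4669 -0.2188  0.0357] [ 0.4468 -0.231   0.0211] [ 0.4765 -0.2001  0.0465]
plate z 0.010415847405703116 ((477.278564453125, -290.6478271484375), (128.29954528808594, 220.005859375), 4.931829452514648)
rim ((671.4102172851562, -210.9907989501953), 81.22760009765625)
ext [ 0.32848149 -0.14523789  0.10108365] [ 0.41127495 -0.05082     0.31893461]
crate [ 0.33003592 -0.08785708  0.17022027] [0.52951197 0.20472505 0.19998474]
behind [ 0.74823931 -0.0365301   0.02000504] [0.84995001 0.16898136 0.05445519]
scene
A 344 [669.9 160.1] [44.1 48.9] 14.8 [0.6689 0.161  0.0541] 0.0543
B 290 [671.3  34.2] [43.4 49.7] 22.4 [0.6709 0.0356 0.054 ] 0.0541
C 455 [602.5 316.9] [48.7 43.8] 68.3 [0.602  0.3172 0.054 ] 0.0541
fit 218 [ 481.9 -355.8] [42.  51.7] 3.9 [ 0.4817 -0.3535  0.0641] 0.0642
pin 57 [ 0.4683 -0.2185  0.0336] [ 0.4514 -0.2278  0.0184] [ 0.4771 -0.2     0.0436]
plate z 0.009714868536717991 ((480.8145446777344, -293.58184814453125), (132.1037139892578, 237.68841552734375), 3.218846321105957)
rim ((671.4334106445312, -209.00006103515625), 81.93851470947266)
ext [ 0.3272296  -0.14446017  0.10249902] [ 0.4120533  -0.05040107  0.31713618]
crate [ 0.32987754 -0.08784969  0.17000363] [0.53090244 0.20709281 0.19999695]
behind [ 0.70040848 -0.03604324  0.02000799] [0.8499991  0.17091558 0.05195103]
```

```bash
cat >> h.py <<'E'
def wrap(a): return (a+np.pi)%(2*np.pi)-np.pi
def go(x,y,z,yaw):
    """tool-frame deltas from the measured pose to an upright pose; also shows measured"""
    s=status.observe(); R=Ro.from_euler('xyz',s['tool_rot']); 
    T=Ro.from_euler('xyz',[-np.pi/2,0,yaw]); d=R.inv().apply(np.array([x,y,z])-s['tool_pos']); rv=(R.inv()*T).as_rotvec()
    print('t',round(s['time'],2),'pos',s['tool_pos'].round(4),'rot',s['tool_rot'].round(4),'q',s['qpos'].round(3),'F',s['contact_force'].round(1),'op',round(s['opening'],4))
    print('  dx,dy,dz',d.round(4),'rx,ry,rz',rv.round(4))
E
python3 - <<'E'
from h import *
r=np.radians
go(.602,.3163,.20,r(68.2)); go(.602,.3163,.038,r(68.2))
E
```

```text
t 0.15 pos [0.1778 0.4937 0.2432] rot [-1.5707e+00  1.2000e-03  1.2250e+00] q [ 1.079  0.343  1.525 -0.     1.275 -0.146] F [0.7 0.2 0.5] op 0.0916
  dx,dy,dz [-0.0231  0.0431 -0.4592] rx,ry,rz [-0.0001  0.0347 -0.0012]
t 0.15 pos [0.1778 0.4937 0.2432] rot [-1.5707e+00  1.2000e-03  1.2250e+00] q [ 1.079  0.343  1.525 -0.     1.275 -0.146] F [0.7 0.2 0.5] op 0.0916
  dx,dy,dz [-0.0229  0.2051 -0.4593] rx,ry,rz [-0.0001  0.0347 -0.0012]
```

```bash
python3 -m creep '[{"dz":-0.05,"dx":-0.002},{"dz":-0.11,"dx":-0.005},{"dz":-0.17,"dx":-0.008},{"dz":-0.23,"dx":-0.012},{"dz":-0.29,"dx":-0.016,"dy":0.02},{"dz":-0.35,"dx":-0.02,"dy":0.04,"ry":0.0347},{"dz":-0.41,"dx":-0.023,"dy":0.06,"ry":0.0347},{"dz":-0.459,"dx":-0.023,"dy":0.08,"ry":0.0347},{"dz":-0.459,"dx":-0.023,"dy":0.09,"ry":0.0347},{"dz":-0.459,"dx":-0.023,"dy":0.09,"ry":0.0347}]'
python3 - <<'E'
from h import *
s=status.observe(); p,d=save('wrist','w1'); P=cloud('wrist',d,(s['tool_pos'],s['tool_rot']))
print(*rect(P,(.602,.3163),.045,.05,.062)); print(*rect(P,(.602,.3163),.045,.053,.06))
go(.602,.3163,.038,np.radians(68.2))
E
```

```text
0 [0. 0.] [0. 0.] 0.0 [nan nan nan] nan
0 [0. 0.] [0. 0.] 0.0 [nan nan nan] nan
t 0.2 pos [0.1778 0.4938 0.2433] rot [-1.5707e+00  9.0000e-04  1.2250e+00] q [ 1.079  0.342  1.525 -0.     1.275 -0.146] F [-0.1  0.3 -0.4] op 0.092
  dx,dy,dz [-0.023   0.2053 -0.4592] rx,ry,rz [-0.0001  0.0347 -0.0009]invalid input at $[0]: expected keys dx, dy, dz, rx, ry, rz, gripper
h.py:15: RuntimeWarning: Mean of empty slice.
  return len(Q),np.array(R[0]).round(1),np.array(R[1]).round(1),round(R[2],1),Q.mean(0).round(4),np.median(Q[:,2]).round(4)
  ret = um.true_divide(
  return _methods._mean(a, axis=axis, dtype=dtype,
  ret = ret.dtype.type(ret / rcount)
```

View pics/w1.png

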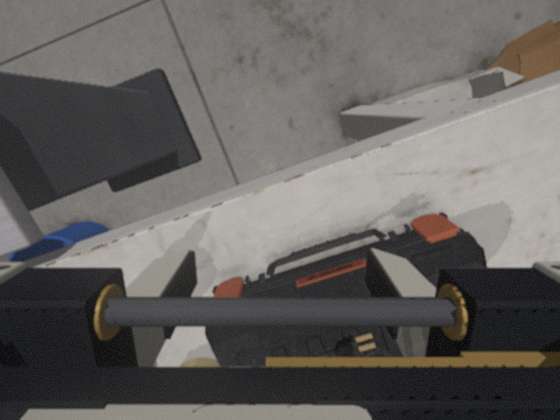

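```bash
python3 -m creep '[{"dx":-0.003,"dy":0,"dz":-0.06,"rx":0,"ry":0,"rz":0,"gripper":1},{"dx":-0.006,"dy":0,"dz":-0.12,"rx":0,"ry":0,"rz":0,"gripper":1},{"dx":-0.009,"dy":0,"dz":-0.18,"rx":0,"ry":0,"rz":0,"gripper":1},{"dx":-0.012,"dy":0,"dz":-0.24,"rx":0,"ry":0,"rz":0,"gripper":1},{"dx":-0.015,"dy":0.02,"dz":-0.30,"rx":0,"ry":0.02,"rz":0,"gripper":1},{"dx":-0.018,"dy":0.04,"dz":-0.36,"rx":0,"ry":0.035,"rz":0,"gripper":1},{"dx":-0.023,"dy":0.06,"dz":-0.42,"rx":0,"ry":0.035,"rz":0,"gripper":1},{"dx":-0.023,"dy":0.08,"dz":-0.459,"rx":0,"ry":0.035,"rz":0,"gripper":1},{"dx":-0.023,"dy":0.09,"dz":-0.459,"rx":0,"ry":0.035,"rz":0,"gripper":1},{"dx":-0.023,"dy":0.09,"dz":-0.459,"rx":0,"ry":0.035,"rz":0,"gripper":1}]'
python3 - <<'E'
from h import *
s=status.observe(); p,d=save('wrist','w2'); P=cloud('wrist',d,(s['tool_pos'],s['tool_rot']))
print(*rect(P,(.602,.3163),.045,.05,.062)); print(*rect(P,(.602,.3163),.045,.053,.06))
go(.602,.3163,.038,np.radians(68.2))
E
```

```text
time: 1.45
tool_pos: [0.6009, 0.3168, 0.1524]
tool_rot: [-1.568, 0.002, 1.19]
contact_force: [-0.2, -0.4, 0.0]
opening: 0.0917
2792 [601.2 316.8] [48.8 43.9] 67.4 [0.6003 0.3171 0.0546] 0.0552
1924 [601.1 316.8] [47.7 42.5] 68.2 [0.6007 0.3172 0.0557] 0.056
t 1.5 pos [0.6009 0.3173 0.1536] rot [-1.5698e+00  5.0000e-04  1.1908e+00] q [ 0.373  0.7    1.167  0.     1.275 -0.818] F [0.  0.2 0.6] op 0.0915
  dx,dy,dz [-0.0005  0.1156 -0.0015] rx,ry,rz [-0.001   0.0005 -0.0005]
```

View pics/w2.png

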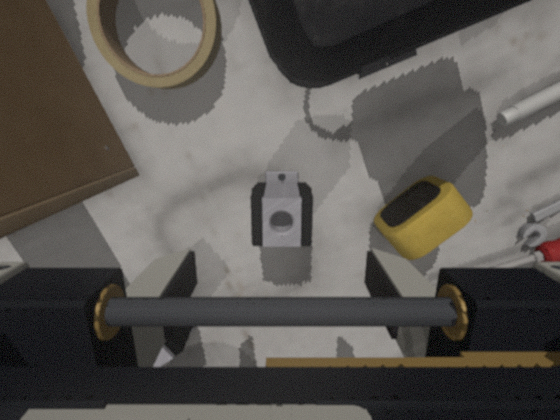

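```bash
python3 -m creep '[{"dx":0,"dy":0.05,"dz":-0.001,"rx":0,"ry":0,"rz":0,"gripper":0.8},{"dx":0,"dy":0.1,"dz":-0.001,"rx":0,"ry":0,"rz":0,"gripper":0.8},{"dx":0,"dy":0.1155,"dz":-0.001,"rx":0,"ry":0,"rz":0,"gripper":0.75},{"dx":0,"dy":0.1155,"dz":-0.001,"rx":0,"ry":0,"rz":0,"gripper":0.75},{"dx":0,"dy":0.1155,"dz":-0.001,"rx":0,"ry":0,"rz":0,"gripper":0.65},{"dx":0,"dy":0.1155,"dz":-0.001,"rx":0,"ry":0,"rz":0,"gripper":0.58},{"dx":0,"dy":0.1155,"dz":-0.001,"rx":0,"ry":0,"rz":0,"gripper":0.54},{"dx":0,"dy":0.1155,"dz":-0.001,"rx":0,"ry":0,"rz":0,"gripper":0.5},{"dx":0,"dy":0.1155,"dz":-0.001,"rx":0,"ry":0,"rz":0,"gripper":0.45},{"dx":0,"dy":0.1155,"dz":-0.001,"rx":0,"ry":0,"rz":0,"gripper":0.4},{"dx":0,"dy":0.1155,"dz":-0.001,"rx":0,"ry":0,"rz":0,"gripper":0.4},{"dx":0,"dy":0.1155,"dz":-0.001,"rx":0,"ry":0,"rz":0,"gripper":0.4}]' 12
python3 - <<'E'
from h import *
for i in range(3): save('wrist','w3'); go(.602,.3163,.038,np.radians(68.2))
E
```

```text
time: 3.0
tool_pos: [0.6033, 0.3165, 0.039]
tool_rot: [-1.572, -0.001, 1.19]
contact_force: [-0.8, -0.0, 4.5]
opening: 0.0412
t 3.05 pos [0.6033 0.3165 0.0391] rot [-1.5717e+00 -9.0000e-04  1.1900e+00] q [ 0.371  0.819  1.27   0.     1.051 -0.819] F [-0.9 -1.3  5.7] op 0.0409
  dx,dy,dz [-0.0007  0.0011  0.0011] rx,ry,rz [ 0.0009 -0.0004  0.0009]
t 3.1 pos [0.6033 0.3165 0.0391] rot [-1.5716e+00 -9.0000e-04  1.1900e+00] q [ 0.371  0.819  1.27   0.     1.051 -0.819] F [-0.3 -0.7  5.5] op 0.0409
  dx,dy,dz [-0.0007  0.0011  0.0011] rx,ry,rz [ 0.0008 -0.0004  0.0009]
t 3.15 pos [0.6033 0.3165 0.0391] rot [-1.5717e+00 -9.0000e-04  1.1899e+00] q [ 0.371  0.819  1.27   0.     1.052 -0.819] F [-0.9 -0.6  5.2] op 0.041
  dx,dy,dz [-0.0006  0.0011  0.0011] rx,ry,rz [ 0.0009 -0.0004  0.0009]
```

View pics/w3.png

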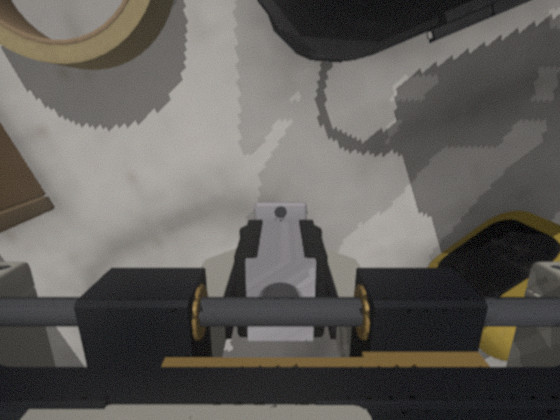

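```bash
python3 -m creep '[{"dx":0,"dy":0,"dz":0,"rx":0,"ry":0,"rz":0,"gripper":0.35},{"dx":0,"dy":0,"dz":0,"rx":0,"ry":0,"rz":0,"gripper":0.35},{"dx":0,"dy":-0.02,"dz":0,"rx":0,"ry":0,"rz":0,"gripper":0.35},{"dx":0,"dy":-0.08,"dz":0,"rx":0,"ry":0,"rz":0,"gripper":0.35},{"dx":0,"dy":-0.14,"dz":0,"rx":0,"ry":0,"rz":0,"gripper":0.35},{"dx":0,"dy":-0.16,"dz":0,"rx":0,"ry":0,"rz":0,"gripper":0.35}]' 25
python3 - <<'E'
from h import *
save('wrist','w4'); go(.65,.30,.2,np.radians(94)); go(.65,-.10,.2,np.radians(94)); go(.58,-.23,.2,np.radians(94))
s=status.observe()
S=[((.342,1.525),(.1778,.4937,.2432)),((.7,1.167),(.6009,.3173,.1536)),((.819,1.27),(.6033,.3165,.0391)),((s['qpos'][1],s['qpos'][2]),s['tool_pos'])]
A=[];b=[]
for (q2,q3),p in S:
    r=np.sqrt(p[0]**2+p[1]**2-.0766**2)
    A+=[[1,0,np.sin(q2),np.sin(q2+q3)],[0,1,np.cos(q2),np.cos(q2+q3)]]; b+=[r,p[2]]
x,res,_,sv=np.linalg.lstsq(np.array(A),np.array(b),rcond=None); print(x,np.array(A)@x-b,sv)
E
```

```text
time: 3.9
tool_pos: [0.6043, 0.317, 0.2043]
tool_rot: [-1.577, -0.006, 1.19]
contact_force: [0.6, -0.1, -1.7]
opening: 0.0382
t 3.95 pos [0.6045 0.3171 0.2053] rot [-1.5776 -0.0064  1.1901] q [ 0.371  0.662  1.095  0.     1.376 -0.819] F [ 0.4  0.3 -0.2] op 0.038
  dx,dy,dz [ 0.001   0.0057 -0.0485] rx,ry,rz [ 0.0081 -0.4506  0.0048]
t 3.95 pos [0.6045 0.3171 0.2053] rot [-1.5776 -0.0064  1.1901] q [ 0.371  0.662  1.095  0.     1.376 -0.819] F [ 0.4  0.3 -0.2] op 0.038
  dx,dy,dz [-0.3703  0.0043 -0.1972] rx,ry,rz [ 0.0081 -0.4506  0.0048]
t 3.95 pos [0.6045 0.3171 0.2053] rot [-1.5776 -0.0064  1.1901] q [ 0.371  0.662  1.095  0.     1.376 -0.819] F [ 0.4  0.3 -0.2] op 0.038
  dx,dy,dz [-0.517   0.0032 -0.1805] rx,ry,rz [ 0.0081 -0.4506  0.0048]
[-0.00972082 -0.11070363  0.49330695  0.38300031] [ 0.00292228 -0.00096061 -0.00080069  0.00120388  0.00637756 -0.00260654
 -0.00849915  0.00236327] [3.02478251 2.59982241 0.25006645 0.17053135]
```

View pics/w4.png

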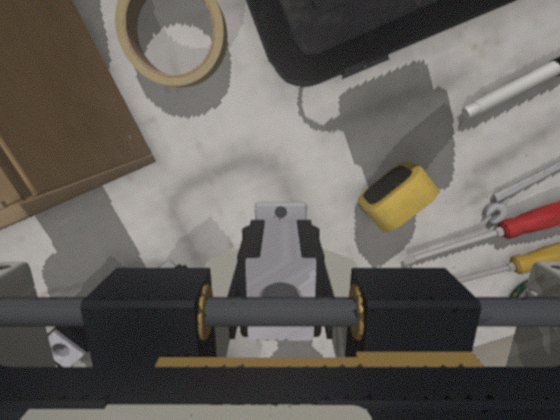

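Run:
```python
from h import *
save('top','t1');save('scene','s1')
z=np.load('pics/t1.npz');P=cloud('top',z['d'])
m=(P[...,2]>.33); Q=P[m]; 
for r0 in np.arange(0,.8,.1):
    q=Q[(np.hypot(Q[:,0],Q[:,1])>r0)&(np.hypot(Q[:,0],Q[:,1])<r0+.1)&(Q[:,1]<.45)&(Q[:,1]>-.2)]
    if len(q): print(r0,len(q),q.mean(0).round(3),q.min(0).round(3),q.max(0).round(3))
```

```text
0.2 2852 [0.249 0.135 0.66 ] [0.218 0.101 0.6  ] [0.28  0.194 0.677]
0.30000000000000004 16964 [0.288 0.193 0.687] [0.228 0.029 0.57 ] [0.376 0.317 1.129]
0.4 18021 [0.412 0.111 0.863] [ 0.246 -0.037  0.517] [0.459 0.343 1.04 ]
0.5 4655 [0.47  0.257 0.567] [0.411 0.197 0.494] [0.552 0.338 0.598]
0.6000000000000001 6966 [0.582 0.301 0.515] [0.499 0.232 0.33 ] [0.648 0.381 0.554]
0.7000000000000001 492 [0.623 0.333 0.539] [0.593 0.263 0.504] [0.661 0.382 0.551]
```

View pics/t1.png

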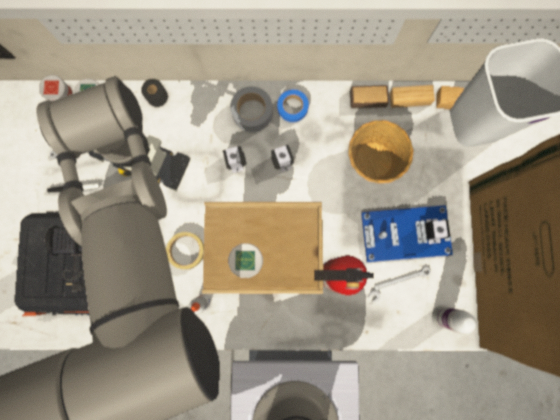

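View pics/s1.png

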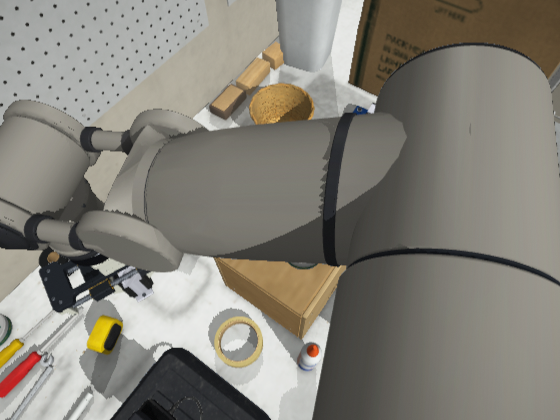

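```bash
python3 -m creep '[{"dx":0,"dy":0.003,"dz":-0.048,"rx":0,"ry":-0.1,"rz":0,"gripper":0.35},{"dx":-0.062,"dy":0.003,"dz":-0.073,"rx":0,"ry":-0.2,"rz":0,"gripper":0.35},{"dx":-0.12,"dy":0.003,"dz":-0.096,"rx":0,"ry":-0.3,"rz":0,"gripper":0.35},{"dx":-0.176,"dy":0.003,"dz":-0.119,"rx":0,"ry":-0.4,"rz":0,"gripper":0.35},{"dx":-0.232,"dy":0.003,"dz":-0.142,"rx":0,"ry":-0.451,"rz":0,"gripper":0.35},{"dx":-0.288,"dy":0.003,"dz":-0.165,"rx":0,"ry":-0.451,"rz":0,"gripper":0.35},{"dx":-0.344,"dy":0.003,"dz":-0.187,"rx":0,"ry":-0.451,"rz":0,"gripper":0.35},{"dx":-0.4,"dy":0.003,"dz":-0.193,"rx":0,"ry":-0.451,"rz":0,"gripper":0.35},{"dx":-0.46,"dy":0.003,"dz":-0.187,"rx":0,"ry":-0.451,"rz":0,"gripper":0.35},{"dx":-0.517,"dy":0.003,"dz":-0.18,"rx":0,"ry":-0.451,"rz":0,"gripper":0.35},{"dx":-0.517,"dy":0.003,"dz":-0.18,"rx":0,"ry":-0.451,"rz":0,"gripper":0.35},{"dx":-0.517,"dy":0.003,"dz":-0.18,"rx":0,"ry":-0.451,"rz":0,"gripper":0.35}]' 25
python3 - <<'E'
from h import *
save('wrist','w5');save('top','t2'); go(.48,-.2235,.15,np.radians(94))
z=np.load('pics/t2.npz');P=cloud('top',z['d'])
s=status.observe(); q1=s['qpos'][0]; e=np.array([np.cos(q1),np.sin(q1)]); n=np.array([-e[1],e[0]])
z2=np.load('pics/w5.npz');W=cloud('wrist',z2['d'],(s['tool_pos'],s['tool_rot']))
Q=P.reshape(-1,3); Q=Q[Q[:,2]>.33]; r=(Q[:,:2]-s['tool_pos'][:2])@e; l=(Q[:,:2]-s['tool_pos'][:2])@n
for a in np.arange(-.5,.15,.05):
    m=(r>a)&(r<a+.05)&(abs(l)<.25)
    if m.sum()>20: print(round(a,2),m.sum(),'lat',np.percentile(l[m],[1,99]).round(3),'z',np.percentile(Q[m,2],[1,50,99]).round(3))
E
```

```text
time: 5.55
tool_pos: [0.5773, -0.23, 0.1937]
tool_rot: [-1.569, -0.002, 1.64]
contact_force: [1.1, 1.4, -2.6]
opening: 0.038
t 5.65 pos [ 0.5781 -0.2291  0.1943] rot [-1.5696e+00 -1.3000e-03  1.6425e+00] q [-0.501  0.56   1.311  0.     1.273 -2.143] F [ 0.2 -0.1 -2.6] op 0.0379
  dx,dy,dz [0.0126 0.0444 0.0974] rx,ry,rz [-0.0012  0.0019  0.0013]
-0.5 1126 lat [0.078 0.156] z [0.451 0.52  0.565]
-0.45 1224 lat [0.074 0.156] z [0.533 0.592 0.675]
-0.4 9610 lat [-0.047  0.171] z [0.674 0.703 0.71 ]
-0.35 14181 lat [-0.065  0.171] z [0.678 0.703 1.129]
-0.3 10267 lat [-0.047  0.215] z [0.618 1.033 1.039]
-0.25 8882 lat [-0.04  0.16] z [0.59  1.035 1.039]
-0.2 3171 lat [-0.057  0.059] z [0.531 0.598 0.624]
-0.15 2498 lat [-0.058  0.059] z [0.515 0.578 0.591]
-0.1 856 lat [-0.061  0.062] z [0.51  0.526 0.54 ]
-0.05 4693 lat [-0.061  0.068] z [0.342 0.523 0.542]
-0.0 2189 lat [-0.249  0.069] z [0.333 0.533 0.542]
0.05 651 lat [-0.227 -0.199] z [0.331 0.363 0.392]
0.1 585 lat [-0.199 -0.177] z [0.331 0.367 0.397]
```

View pics/w5.png

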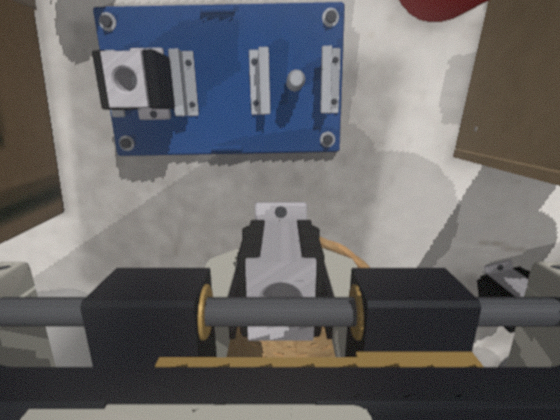

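View pics/t2.png

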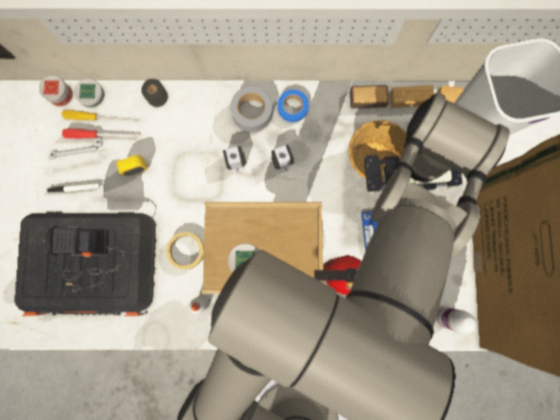

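Run:
```python
from h import *
z=np.load('pics/w5.npz');p=z['p'];d=z['d']
tp=np.array([.5781,-.2291,.1943]);tr=np.array([-1.5696,-.0013,1.6425]);
W=cloud('wrist',d,(tp,tr))
T=cloud('wrist',d,(np.zeros(3),np.zeros(3)))  # tool frame
# held mount, tool frame
m=(abs(T[...,0])<.03)&(T[...,1]<.03)&(T[...,1]>-.04)&(abs(T[...,2])<.05)
ys=T[...,1][m]; h,e=np.histogram(ys,bins=np.arange(-.04,.03,.001)); print([(round(a,3),b) for a,b in zip(e,h) if b>50])
for lo,hi in [(-.022,-.014),(-.0195,-.0155),(.02,.04)]:
    k=(abs(T[...,0])<.035)&(T[...,1]<hi)&(T[...,1]>lo)&(abs(T[...,2])<.06)
    Q=T[k]; print('held',lo,hi,k.sum(),Q.min(0).round(4),Q.max(0).round(4),np.median(Q,0).round(4),cv2.minAreaRect((Q[:,[0,2]]*1000).astype(np.float32)))
# plate blue
hsv=cv2.cvtColor(p,cv2.COLOR_RGB2HSV); mb=(abs(hsv[...,0].astype(int)-110)<12)&(hsv[...,1]>120)&(W[...,2]<.03)
Q=W[mb]; R=cv2.minAreaRect((Q[:,:2]*1000).astype(np.float32)); print('plate',R,np.median(Q[:,2]))
q=np.percentile(Q@[0,0,1],[5,95]);print(q)
k=(W[...,2]>.035)&(W[...,2]<.05)&(np.hypot(W[...,0]-.472,W[...,1]+.2235)<.02); print('pintop',k.sum(),W[k].min(0).round(4),W[k].max(0).round(4),W[k].mean(0).round(4))
for a,b in [(.02,.03),(.023,.028)]:
    k=(W[...,2]>a)&(W[...,2]<b)&(np.hypot(W[...,0]-.472,W[...,1]+.2235)<.045); print('rails',cv2.minAreaRect((W[k][:,:2]*1000).astype(np.float32)))
print('fit',*rect(W,(.482,-.357),.045,.062,.07))
cv2.imwrite('pics/c5.png',cv2.resize(p[40:120,220:360,::-1],None,fx=5,fy=5,interpolation=cv2.INTER_CUBIC))
cv2.imwrite('pics/c6.png',cv2.resize(p[190:350,200:360,::-1],None,fx=3.7,fy=3.7,interpolation=cv2.INTER_CUBIC))
```

```text
[(np.float64(-0.031), np.int64(55)), (np.float64(-0.03), np.int64(140)), (np.float64(-0.029), np.int64(82)), (np.float64(-0.028), np.int64(65)), (np.float64(-0.027), np.int64(64)), (np.float64(-0.026), np.int64(68)), (np.float64(-0.025), np.int64(72)), (np.float64(-0.024), np.int64(72)), (np.float64(-0.023), np.int64(62)), (np.float64(-0.022), np.int64(73)), (np.float64(-0.021), np.int64(61)), (np.float64(-0.02), np.int64(74)), (np.float64(-0.019), np.int64(239)), (np.float64(-0.018), np.int64(1690)), (np.float64(-0.017), np.int64(1268)), (np.float64(-0.016), np.int64(214)), (np.float64(-0.015), np.int64(304)), (np.float64(-0.014), np.int64(660)), (np.float64(-0.013), np.int64(383)), (np.float64(-0.012), np.int64(180)), (np.float64(-0.011), np.int64(145)), (np.float64(-0.01), np.int64(133)), (np.float64(-0.009), np.int64(126)), (np.float64(-0.008), np.int64(132)), (np.float64(-0.007), np.int64(117)), (np.float64(-0.006), np.int64(133)), (np.float64(-0.005), np.int64(128)), (np.float64(-0.004), np.int64(102)), (np.float64(-0.003), np.int64(95)), (np.float64(-0.002), np.int64(103)), (n
[... 1176 characters left out ...]
022   0.02    0.0125] [0.0223 0.0377 0.0328] [0.0002 0.0332 0.0245] ((0.05181884765625, 22.834518432617188), (44.313507080078125, 20.165542602539062), 0.6303921341896057)
plate ((505.3175048828125, -185.59945678710938), (466.6452331542969, 195.06216430664062), 71.8946304321289) 0.010986057027569857
[0.00970957 0.0123716 ]
pintop 284 [ 0.4614 -0.2308  0.0352] [ 0.4767 -0.2152  0.0446] [ 0.4695 -0.2234  0.0416]
rails ((469.0531921386719, -223.25877380371094), (55.80563735961914, 64.2343521118164), 4.936764240264893)
rails ((469.0531921386719, -223.25877380371094), (55.80563735961914, 64.2343521118164), 4.936764240264893)
fit 3098 [ 481.4 -356.2] [43.2 49.3] 5.0 [ 0.4805 -0.3552  0.0655] 0.0661
```

View pics/c5.png

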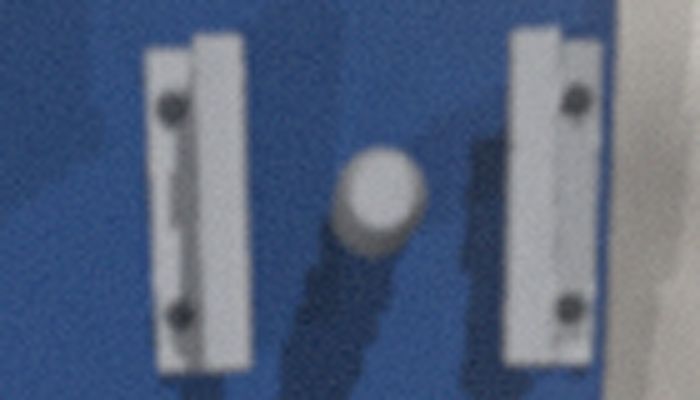

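View pics/c6.png

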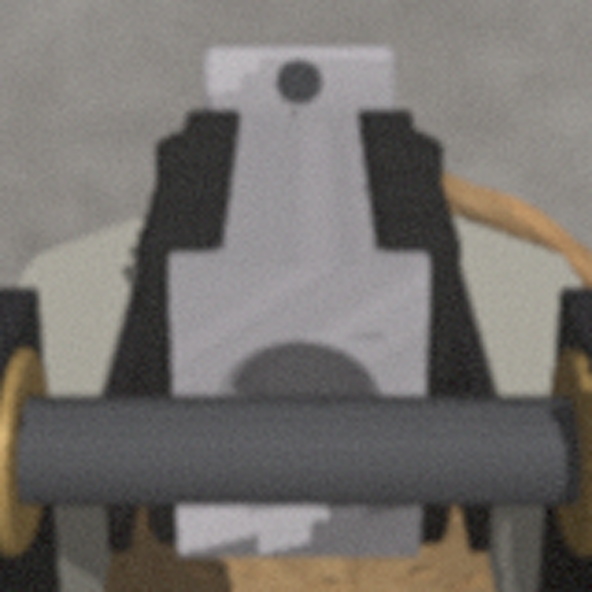

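Run:
```python
from h import *
go(.4708,-.2234,.105,1.657)
```

```text
t 5.65 pos [ 0.5781 -0.2291  0.1943] rot [-1.5696e+00 -1.3000e-03  1.6425e+00] q [-0.501  0.56   1.311  0.     1.273 -2.143] F [ 0.2 -0.1 -2.6] op 0.0379
  dx,dy,dz [0.0133 0.0894 0.1065] rx,ry,rz [-0.0012 -0.0145  0.0013]
```

```bash
python3 -m creep '[{"dx":0.006,"dy":0,"dz":0.055,"rx":0,"ry":-0.0145,"rz":0,"gripper":0.35},{"dx":0.0133,"dy":0,"dz":0.1065,"rx":-0.001,"ry":-0.0145,"rz":0.001,"gripper":0.35},{"dx":0.0133,"dy":0.03,"dz":0.1065,"rx":-0.001,"ry":-0.0145,"rz":0.001,"gripper":0.35},{"dx":0.0133,"dy":0.06,"dz":0.1065,"rx":-0.001,"ry":-0.0145,"rz":0.001,"gripper":0.35},{"dx":0.0133,"dy":0.0894,"dz":0.1065,"rx":-0.001,"ry":-0.0145,"rz":0.001,"gripper":0.35},{"dx":0.0133,"dy":0.0894,"dz":0.1065,"rx":-0.001,"ry":-0.0145,"rz":0.001,"gripper":0.35},{"dx":0.0133,"dy":0.0894,"dz":0.1065,"rx":-0.001,"ry":-0.0145,"rz":0.001,"gripper":0.35}]' 25
python3 - <<'E'
from h import *
go(.4708,-.2234,.105,1.657)
s=status.observe();p,d=save('wrist','w6');save('scene','s2');
go(.4708,-.2234,.085,1.657)
W=cloud('wrist',d,(s['tool_pos'],s['tool_rot']));T=cloud('wrist',d,(np.zeros(3),np.zeros(3)))
k=(abs(T[...,0])<.035)&(T[...,1]<.04)&(T[...,1]>.02)&(abs(T[...,2])<.06); print('foot',T[k].min(0).round(4),T[k].max(0).round(4))
print(s['joint_efforts'].round(1))
E
```

```text
time: 6.52
tool_pos: [0.4717, -0.2244, 0.1067]
tool_rot: [-1.573, 0.002, 1.657]
contact_force: [0.6, 0.2, -1.4]
opening: 0.0384
t 6.53 pos [ 0.4717 -0.2244  0.1067] rot [-1.5729  0.0018  1.6569] q [-0.591  0.488  1.716 -0.     0.935 -2.248] F [ 0.6  0.2 -1.4] op 0.0384
  dx,dy,dz [0.0011 0.0017 0.0008] rx,ry,rz [ 0.0021 -0.0001 -0.0018]
t 6.62 pos [ 0.4717 -0.2248  0.1071] rot [-1.5738  0.0025  1.6563] q [-0.591  0.487  1.716 -0.     0.934 -2.248] F [-0.2  0.6 -1.3] op 0.0384
  dx,dy,dz [0.0015 0.0221 0.0008] rx,ry,rz [ 0.003  -0.0007 -0.0025]
foot [-0.0218  0.02    0.013 ] [0.0223 0.0371 0.0328]
[  0.1 -45.5 -19.3  -0.1   0.1   0. ]
```

View pics/w6.png

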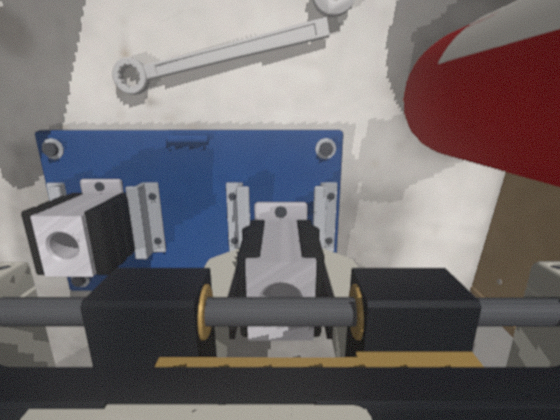

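View pics/s2.png

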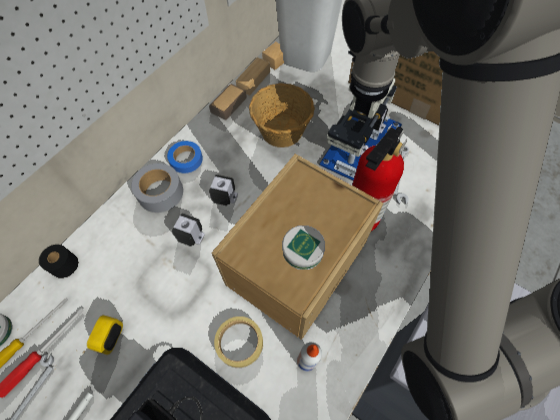

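Run:
```python
from h import *
z=np.load('pics/w6.npz');d=z['d']
tp=np.array([.4717,-.2246,.1069]);tr=np.array([-1.5733,.0021,1.6566]);W=cloud('wrist',d,(tp,tr));T=cloud('wrist',d,(np.zeros(3),np.zeros(3)))
k=(W[...,2]>.0215)&(W[...,2]<.0285)&(np.hypot(W[...,0]-.47,W[...,1]+.2235)<.045); Q=T[k]; print('rails T',k.sum(),Q.min(0).round(4),Q.max(0).round(4))
L=Q[(Q[:,0]<0)];R=Q[Q[:,0]>0]; print('L',L.min(0).round(4),L.max(0).round(4),'R',R.min(0).round(4),R.max(0).round(4))
for lo in np.arange(.01,.03,.005):
    l=L[(L[:,2]>lo)&(L[:,2]<lo+.005)];r=R[(R[:,2]>lo)&(R[:,2]<lo+.005)]
    if len(l) and len(r): print(lo,l[:,0].min().round(4),l[:,0].max().round(4),r[:,0].min().round(4),r[:,0].max().round(4))
print('fit',*rect(W,(.482,-.357),.045,.062,.07))
```

```text
rails T 1149 [-0.0312  0.0788 -0.0156] [0.0329 0.0849 0.0315]
L [-0.0312  0.0788 -0.0156] [-0.0223  0.0844  0.0315] R [ 0.024   0.0789 -0.0153] [0.0329 0.0849 0.0313]
0.01 -0.0312 -0.0225 0.0244 0.0325
0.015 -0.031 -0.0223 0.0242 0.0323
0.019999999999999997 -0.0309 -0.0228 0.0241 0.0329
0.024999999999999998 -0.0307 -0.0226 0.024 0.0326
fit 4294 [ 479.7 -357.4] [43.7 48.9] 4.9 [ 0.4787 -0.3557  0.0651] 0.0658
```

```bash
python3 -m creep '[{"dx":0.0008,"dy":0.012,"dz":0.0012,"rx":0.001,"ry":0,"rz":-0.001,"gripper":0.35},{"dx":0.0008,"dy":0.022,"dz":0.0012,"rx":0.001,"ry":0,"rz":-0.001,"gripper":0.35},{"dx":0.0008,"dy":0.025,"dz":0.0012,"rx":0.001,"ry":0,"rz":-0.001,"gripper":0.35},{"dx":0.0008,"dy":0.028,"dz":0.0012,"rx":0.001,"ry":0,"rz":-0.001,"gripper":0.35},{"dx":0.0008,"dy":0.031,"dz":0.0012,"rx":0.001,"ry":0,"rz":-0.001,"gripper":0.35},{"dx":0.0008,"dy":0.033,"dz":0.0012,"rx":0.001,"ry":0,"rz":-0.001,"gripper":0.35},{"dx":0.0008,"dy":0.033,"dz":0.0012,"rx":0.001,"ry":0,"rz":-0.001,"gripper":0.35}]' 25
python3 - <<'E'
from h import *
go(.4705,-.2238,.049,1.657);print(status.observe()['joint_efforts'].round(1),status.observe()['torque'].round(2))
E
```

```text
time: 7.5
tool_pos: [0.4694, -0.224, 0.0727]
tool_rot: [-1.571, -0.0, 1.655]
contact_force: [-0.3, 0.5, -1.8]
opening: 0.0381
t 7.5 pos [ 0.4694 -0.224   0.0727] rot [-1.5708e+00 -1.0000e-04  1.6555e+00] q [-0.593  0.536  1.75   0.     0.855 -2.248] F [-0.3  0.5 -1.8] op 0.0381
  dx,dy,dz [ 0.0001  0.0237 -0.0011] rx,ry,rz [-0.     -0.0015  0.0001]
[ -0.  -47.1 -18.3  -0.1   0.    0. ] [ 0.06 -0.01 -0.02]
```

Run:
```python
from h import *
s=status.observe();p,d=save('wrist','w7')
W=cloud('wrist',d,(s['tool_pos'],s['tool_rot']));T=cloud('wrist',d,(np.zeros(3),np.zeros(3)))
k=(W[...,2]>.0215)&(W[...,2]<.0285)&(np.hypot(W[...,0]-.47,W[...,1]+.2235)<.045); Q=T[k]
L=Q[(Q[:,0]<-.015)];R=Q[Q[:,0]>.015]; print('L',L.min(0).round(4),L.max(0).round(4),'R',R.min(0).round(4),R.max(0).round(4))
for lo in np.arange(.01,.03,.005):
    l=L[(L[:,2]>lo)&(L[:,2]<lo+.005)];r=R[(R[:,2]>lo)&(R[:,2]<lo+.005)]
    if len(l) and len(r): print(lo,l[:,0].min().round(4),l[:,0].max().round(4),r[:,0].min().round(4),r[:,0].max().round(4))
k=(abs(T[...,0])<.035)&(T[...,1]<.04)&(T[...,1]>.028)&(abs(T[...,2])<.06); print('foot',T[k].min(0).round(4),T[k].max(0).round(4))
cv2.imwrite('pics/c7.png',cv2.resize(p[180:360,190:370,::-1],None,fx=3.3,fy=3.3,interpolation=cv2.INTER_CUBIC))
```

```text
L [-0.032   0.0449 -0.0028] [-0.0231  0.0492  0.0294] R [ 0.0232  0.0446 -0.0025] [0.0322 0.0504 0.0293]
0.01 -0.032 -0.0232 0.0235 0.0318
0.015 -0.0317 -0.0231 0.0233 0.0322
0.019999999999999997 -0.0319 -0.0233 0.0232 0.0319
0.024999999999999998 -0.0318 -0.0232 0.0236 0.0317
foot [-0.0218  0.028   0.013 ] [0.0223 0.037  0.0328]
```

View pics/c7.png

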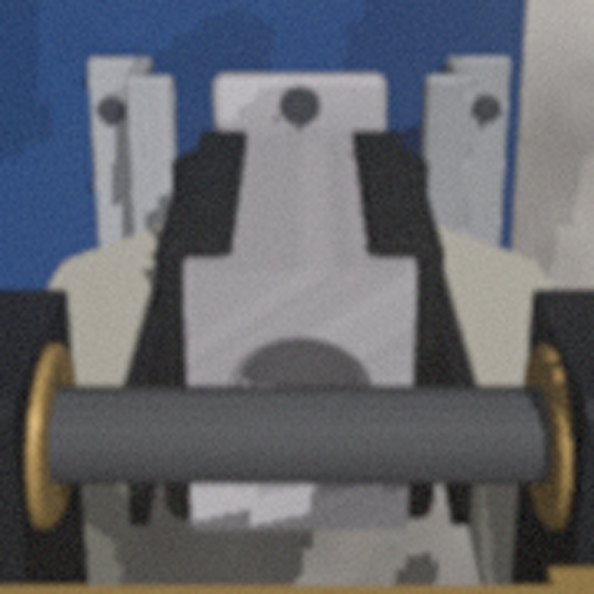

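```bash
python3 -m creep '[{"dx":0,"dy":0.004,"dz":-0.0004,"rx":0,"ry":-0.001,"rz":0,"gripper":0.35},{"dx":0,"dy":0.007,"dz":-0.0004,"rx":0,"ry":-0.001,"rz":0,"gripper":0.35},{"dx":0,"dy":0.01,"dz":-0.0004,"rx":0,"ry":-0.001,"rz":0,"gripper":0.35},{"dx":0,"dy":0.013,"dz":-0.0004,"rx":0,"ry":-0.001,"rz":0,"gripper":0.35},{"dx":0,"dy":0.016,"dz":-0.0004,"rx":0,"ry":-0.001,"rz":0,"gripper":0.35},{"dx":0,"dy":0.016,"dz":-0.0004,"rx":0,"ry":-0.001,"rz":0,"gripper":0.35}]' 25
python3 - <<'E'
from h import *
go(.4705,-.2238,.049,1.657)
E
```

```text
time: 8.3
tool_pos: [0.4697, -0.2239, 0.0565]
tool_rot: [-1.57, -0.0, 1.657]
contact_force: [-0.7, -0.2, -2.6]
opening: 0.0375
t 8.3 pos [ 0.4697 -0.2239  0.0565] rot [-1.5704e+00 -4.0000e-04  1.6565e+00] q [-0.592  0.562  1.762  0.     0.818 -2.249] F [-0.7 -0.2 -2.6] op 0.0375
  dx,dy,dz [ 0.      0.0075 -0.0008] rx,ry,rz [-0.0004 -0.0005  0.0004]
```

```bash
python3 -m creep '[{"dx":0,"dy":0.003,"dz":0,"rx":0,"ry":0,"rz":0,"gripper":0.35},{"dx":0,"dy":0.005,"dz":0,"rx":0,"ry":0,"rz":0,"gripper":0.35},{"dx":0,"dy":0.0065,"dz":0,"rx":0,"ry":0,"rz":0,"gripper":0.35},{"dx":0,"dy":0.0075,"dz":0,"rx":0,"ry":0,"rz":0,"gripper":0.35},{"dx":0,"dy":0.0075,"dz":0,"rx":0,"ry":0,"rz":0,"gripper":0.35}]' 25
python3 - <<'E'
from h import *
go(.4705,-.2238,.049,1.657)
E
```

```text
time: 8.93
tool_pos: [0.4699, -0.224, 0.0493]
tool_rot: [-1.571, -0.0, 1.656]
contact_force: [0.3, -0.2, -2.7]
opening: 0.038
t 8.93 pos [ 0.4699 -0.224   0.0493] rot [-1.5708e+00 -1.0000e-04  1.6565e+00] q [-0.592  0.574  1.767  0.     0.801 -2.249] F [ 0.3 -0.2 -2.7] op 0.038
  dx,dy,dz [ 0.0001  0.0003 -0.0006] rx,ry,rz [ 0.     -0.0005  0.0001]
```

Not yet touching; step down until contact is felt.

```bash
python3 -m creep '[{"dx":0,"dy":0.0007,"dz":0,"rx":0,"ry":0,"rz":0,"gripper":0.35},{"dx":0,"dy":0.0013,"dz":0,"rx":0,"ry":0,"rz":0,"gripper":0.35},{"dx":0,"dy":0.0013,"dz":0,"rx":0,"ry":0,"rz":0,"gripper":0.35}]' 25
python3 - <<'E'
from h import *
go(.4705,-.2238,.049,1.657)
E
```

```text
time: 9.3
tool_pos: [0.47, -0.224, 0.0491]
tool_rot: [-1.571, 0.0, 1.657]
contact_force: [-2.6, 2.3, 9.4]
opening: 0.0383
t 9.3 pos [ 0.47   -0.224   0.0491] rot [-1.5714e+00  4.0000e-04  1.6566e+00] q [-0.592  0.574  1.768  0.     0.799 -2.249] F [-2.6  2.3  9.4] op 0.0383
  dx,dy,dz [ 0.0002  0.0001 -0.0006] rx,ry,rz [ 0.0006 -0.0004 -0.0004]
```

```bash
python3 -m creep '[{"dx":0,"dy":0,"dz":0,"rx":0,"ry":0,"rz":0,"gripper":0.6},{"dx":0,"dy":0,"dz":0,"rx":0,"ry":0,"rz":0,"gripper":0.7},{"dx":0,"dy":0,"dz":0,"rx":0,"ry":0,"rz":0,"gripper":0.7},{"dx":0,"dy":-0.015,"dz":0,"rx":0,"ry":0,"rz":0,"gripper":0.7},{"dx":0,"dy":-0.05,"dz":0,"rx":0,"ry":0,"rz":0,"gripper":0.8},{"dx":0,"dy":-0.1,"dz":0,"rx":0,"ry":0,"rz":0,"gripper":0.8},{"dx":0,"dy":-0.15,"dz":0,"rx":0,"ry":0,"rz":0,"gripper":0.8},{"dx":0,"dy":-0.15,"dz":-0.06,"rx":0,"ry":0,"rz":0,"gripper":0.8},{"dx":0,"dy":-0.15,"dz":-0.11,"rx":0,"ry":0,"rz":0,"gripper":0.8},{"dx":0,"dy":-0.15,"dz":-0.11,"rx":0,"ry":0,"rz":0,"gripper":0.8}]' 25
python3 - <<'E'
from h import *
s=status.observe();p,d=save('wrist','w8')
W=cloud('wrist',d,(s['tool_pos'],s['tool_rot']))
print('new',*rect(W,(.47,-.223),.045,.06,.07));print('fit',*rect(W,(.481,-.356),.045,.06,.07))
go(.671,.033,.18,np.radians(110.5))
go(.6705,.159,.18,np.radians(105.3))
E
```

```text
time: 10.55
tool_pos: [0.5818, -0.2139, 0.1982]
tool_rot: [-1.572, 0.0, 1.659]
contact_force: [0.2, 0.5, 1.2]
opening: 0.0735
new 2949 [ 468.2 -223.8] [43.3 46.6] 4.9 [ 0.4677 -0.2239  0.0649] 0.0656
fit 3249 [ 479.8 -356.8] [43.2 49.4] 5.0 [ 0.4793 -0.3554  0.0647] 0.0653
t 10.6 pos [ 0.5801 -0.2141  0.198 ] rot [-1.5706e+00 -1.0000e-04  1.6581e+00] q [-0.477  0.549  1.318 -0.     1.274 -2.135] F [-0.4  0.1  0.5] op 0.0736
  dx,dy,dz [ 0.2382  0.018  -0.1121] rx,ry,rz [-2.000e-04 -2.705e-01  1.000e-04]
t 10.6 pos [ 0.5801 -0.2141  0.198 ] rot [-1.5706e+00 -1.0000e-04  1.6581e+00] q [-0.477  0.549  1.318 -0.     1.274 -2.135] F [-0.4  0.1  0.5] op 0.0736
  dx,dy,dz [ 0.3638  0.018  -0.1226] rx,ry,rz [-2.000e-04 -1.798e-01  1.000e-04]
```

View pics/w8.png

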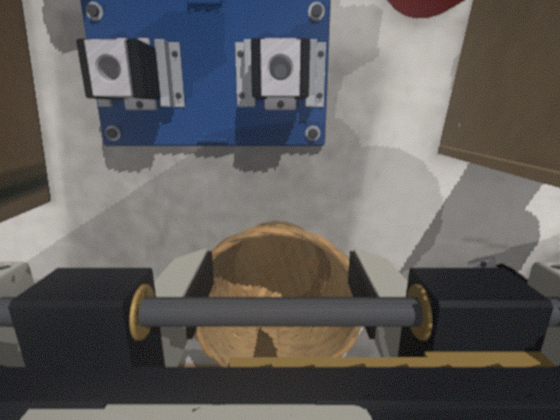

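```bash
python3 -m creep '[{"dx":0.055,"dy":0.0,"dz":-0.028,"rx":0,"ry":-0.07,"rz":0,"gripper":0.8},{"dx":0.11,"dy":0.0,"dz":-0.056,"rx":0,"ry":-0.14,"rz":0,"gripper":0.8},{"dx":0.165,"dy":0.0,"dz":-0.084,"rx":0,"ry":-0.2,"rz":0,"gripper":0.8},{"dx":0.22,"dy":0.02,"dz":-0.11,"rx":0,"ry":-0.27,"rz":0,"gripper":0.8},{"dx":0.238,"dy":0.04,"dz":-0.112,"rx":0,"ry":-0.27,"rz":0,"gripper":0.8},{"dx":0.238,"dy":0.04,"dz":-0.112,"rx":0,"ry":-0.27,"rz":0,"gripper":0.8},{"dx":0.238,"dy":0.04,"dz":-0.112,"rx":0,"ry":-0.27,"rz":0,"gripper":0.8}]' 12
python3 - <<'E'
from h import *
s=status.observe();p,d=save('wrist','w9')
W=cloud('wrist',d,(s['tool_pos'],s['tool_rot']))
print('B',*rect(W,(.671,.033),.045,.05,.062),*rect(W,(.671,.033),.045,.053,.062))
go(.671,.033,.038,np.radians(110.5))
E
```

```text
time: 11.48
tool_pos: [0.6706, 0.0305, 0.1594]
tool_rot: [-1.572, 0.001, 1.925]
contact_force: [0.1, -0.7, 0.2]
opening: 0.0739
B 2664 [670.5  32.8] [43.4 48.9] 20.2 [0.6698 0.0325 0.0546] 0.0553 1868 [670.5  32.8] [41.8 47.5] 19.2 [0.6702 0.0325 0.0556] 0.056
t 11.53 pos [0.6709 0.0303 0.1597] rot [-1.5724e+00  1.2000e-03  1.9247e+00] q [-0.069  0.678  1.192 -0.     1.27  -1.993] F [ 0.5  0.1 -0.1] op 0.0733
  dx,dy,dz [ 0.0026  0.1217 -0.0009] rx,ry,rz [ 0.0016 -0.0039 -0.0012]
```

View pics/w9.png

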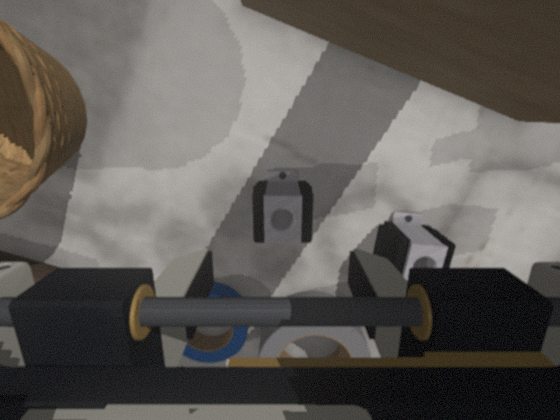

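```bash
python3 -m creep '[{"dx":0.0024,"dy":0.05,"dz":-0.0003,"rx":0.001,"ry":0,"rz":-0.001,"gripper":0.8},{"dx":0.0024,"dy":0.1,"dz":-0.0003,"rx":0.001,"ry":0,"rz":-0.001,"gripper":0.75},{"dx":0.0024,"dy":0.1215,"dz":-0.0003,"rx":0.001,"ry":0,"rz":-0.001,"gripper":0.7},{"dx":0.0024,"dy":0.1215,"dz":-0.0003,"rx":0.001,"ry":0,"rz":-0.001,"gripper":0.62},{"dx":0.0024,"dy":0.1215,"dz":-0.0003,"rx":0.001,"ry":0,"rz":-0.001,"gripper":0.57},{"dx":0.0024,"dy":0.1215,"dz":-0.0003,"rx":0.001,"ry":0,"rz":-0.001,"gripper":0.54},{"dx":0.0024,"dy":0.1215,"dz":-0.0003,"rx":0.001,"ry":0,"rz":-0.001,"gripper":0.5},{"dx":0.0024,"dy":0.1215,"dz":-0.0003,"rx":0.001,"ry":0,"rz":-0.001,"gripper":0.42},{"dx":0.0024,"dy":0.1215,"dz":-0.0003,"rx":0.001,"ry":0,"rz":-0.001,"gripper":0.35},{"dx":0.0024,"dy":0.1215,"dz":-0.0003,"rx":0.001,"ry":0,"rz":-0.001,"gripper":0.35}]' 12
python3 - <<'E'
from h import *
go(.6705,-.19,.13,1.66)
E
```

```text
time: 12.78
tool_pos: [0.6715, 0.0337, 0.0387]
tool_rot: [-1.573, 0.001, 1.926]
contact_force: [0.3, -2.9, 6.5]
opening: 0.0475
t 12.78 pos [0.6715 0.0337 0.0387] rot [-1.5732e+00  1.5000e-03  1.9264e+00] q [-0.064  0.805  1.303 -0.     1.031 -1.99 ] F [ 0.3 -2.9  6.5] op 0.0475
  dx,dy,dz [-0.2095 -0.0912  0.0786] rx,ry,rz [ 0.0026  0.2664 -0.0012]
```

```bash
python3 -m creep '[{"dx":0,"dy":0,"dz":0,"rx":0,"ry":0,"rz":0,"gripper":0.35},{"dx":0,"dy":-0.05,"dz":0,"rx":0,"ry":0,"rz":0,"gripper":0.35},{"dx":0,"dy":-0.1,"dz":0,"rx":0,"ry":0,"rz":0,"gripper":0.35},{"dx":-0.04,"dy":-0.125,"dz":0.015,"rx":0,"ry":0.05,"rz":0,"gripper":0.35},{"dx":-0.09,"dy":-0.125,"dz":0.034,"rx":0,"ry":0.12,"rz":0,"gripper":0.35},{"dx":-0.14,"dy":-0.125,"dz":0.053,"rx":0,"ry":0.2,"rz":0,"gripper":0.35},{"dx":-0.19,"dy":-0.125,"dz":0.072,"rx":0,"ry":0.266,"rz":0,"gripper":0.35},{"dx":-0.2095,"dy":-0.125,"dz":0.0786,"rx":0,"ry":0.266,"rz":0,"gripper":0.35},{"dx":-0.2095,"dy":-0.1,"dz":0.0786,"rx":0,"ry":0.266,"rz":0,"gripper":0.35},{"dx":-0.2095,"dy":-0.087,"dz":0.0786,"rx":0,"ry":0.266,"rz":0,"gripper":0.35},{"dx":-0.2095,"dy":-0.087,"dz":0.0786,"rx":0,"ry":0.266,"rz":0,"gripper":0.35}]' 22
python3 - <<'E'
from h import *
go(.6705,-.19,.125,1.66); save('wrist','w10');save('scene','s3')
E
```

```text
time: 14.15
tool_pos: [0.6689, -0.188, 0.1219]
tool_rot: [-1.567, -0.003, 1.662]
contact_force: [-0.9, -0.3, -2.0]
opening: 0.0473
t 14.15 pos [ 0.6689 -0.188   0.1219] rot [-1.5667 -0.0026  1.6619] q [-0.384  0.758  1.143  0.     1.244 -2.046] F [-0.9 -0.3 -2. ] op 0.0473
  dx,dy,dz [-0.0021 -0.0031 -0.0014] rx,ry,rz [-0.0041  0.0019  0.0026]
```

View pics/w10.png

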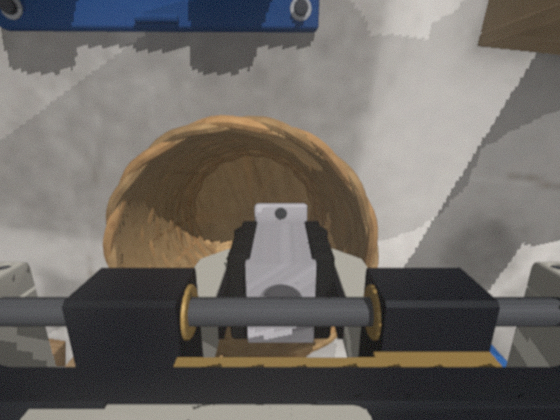

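View pics/s3.png

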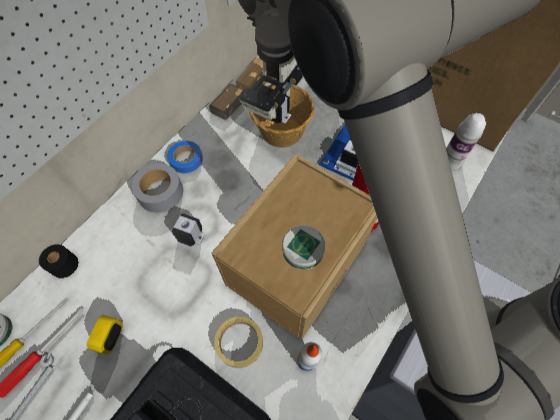

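Run:
```python
from h import *
z=np.load('pics/w10.npz'); W=cloud('wrist',z['d'],(np.array([.6689,-.188,.1219]),np.array([-1.5667,-.0026,1.6619])))
k=(W[...,2]>.084)&(W[...,2]<.1)&(np.hypot(W[...,0]-.671,W[...,1]+.21)<.1)&(W[...,0]<.66)
Q=W[k][:,:2]; print(len(Q))
A=np.c_[2*Q,np.ones(len(Q))]; x=np.linalg.lstsq(A,(Q**2).sum(1),rcond=None)[0]; print(x[:2],np.sqrt(x[2]+x[:2]@x[:2]))
```

```text
8426
[ 0.64760448 -0.21292596] 0.05662565459651625
```

Run:
```python
from h import *
z=np.load('pics/w10.npz'); p=z['p']; W=cloud('wrist',z['d'],(np.array([.6689,-.188,.1219]),np.array([-1.5667,-.0026,1.6619])))
hsv=cv2.cvtColor(p,cv2.COLOR_RGB2HSV); o=(hsv[...,0]>8)&(hsv[...,0]<25)&(hsv[...,1]>90)
k=o&(W[...,2]>.085)&(W[...,2]<.1)&(np.hypot(W[...,0]-.671,W[...,1]+.21)<.12)&(W[...,0]<.68)
Q=W[k]; print(len(Q),Q.min(0),Q.max(0)); Q=Q[:,:2]
A=np.c_[2*Q,np.ones(len(Q))]; x=np.linalg.lstsq(A,(Q**2).sum(1),rcond=None)[0]; print(x[:2],np.sqrt(x[2]+x[:2]@x[:2]))
```

```text
6318 [ 0.5907661  -0.28938383  0.08500034] [ 0.67992467 -0.1311407   0.09611323]
[ 0.66876261 -0.2100039 ] 0.07446737948336025
```

```bash
python3 -m creep '[{"dx":0,"dy":0,"dz":0,"rx":0,"ry":0,"rz":0,"gripper":0.7},{"dx":0,"dy":0,"dz":0,"rx":0,"ry":0,"rz":0,"gripper":0.8},{"dx":0,"dy":0,"dz":0,"rx":0,"ry":0,"rz":0,"gripper":0.8},{"dx":0,"dy":-0.04,"dz":0,"rx":0,"ry":0,"rz":0,"gripper":0.8},{"dx":0,"dy":-0.06,"dz":0,"rx":0,"ry":0,"rz":0,"gripper":0.8}]' 12
python3 - <<'E'
from h import *
save('wrist','w11'); go(.6705,.159,.18,np.radians(105.2))
E
```

```text
time: 14.88
tool_pos: [0.6703, -0.1897, 0.1859]
tool_rot: [-1.573, 0.001, 1.66]
contact_force: [-0.3, 0.5, 0.0]
opening: 0.0732
t 14.93 pos [ 0.6711 -0.19    0.1886] rot [-1.5759  0.0025  1.6605] q [-0.386  0.705  1.06   0.     1.371 -2.046] F [-0.4 -0.1  3.2] op 0.0733
  dx,dy,dz [ 0.3476  0.0079 -0.0306] rx,ry,rz [ 0.0049 -0.1755 -0.0029]
```

View pics/w11.png

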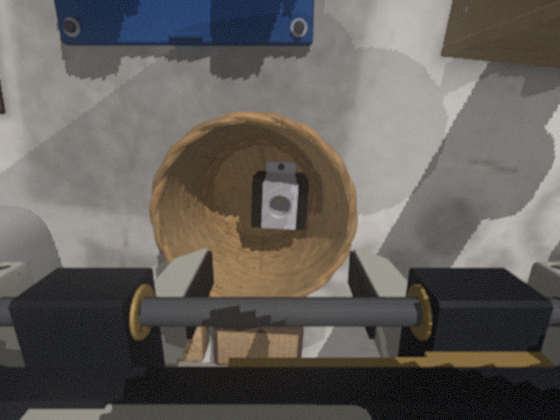

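Mount B stands upright in the basket at (280,200), in its right-hand half. Now the third.

```bash
python3 -m creep '[{"dx":0.06,"dy":0.0,"dz":-0.006,"rx":0,"ry":-0.03,"rz":0,"gripper":0.8},{"dx":0.12,"dy":0.0,"dz":-0.012,"rx":0,"ry":-0.06,"rz":0,"gripper":0.8},{"dx":0.18,"dy":0.0,"dz":-0.018,"rx":0,"ry":-0.09,"rz":0,"gripper":0.8},{"dx":0.24,"dy":0.0,"dz":-0.024,"rx":0,"ry":-0.12,"rz":0,"gripper":0.8},{"dx":0.3,"dy":0.01,"dz":-0.03,"rx":0,"ry":-0.1755,"rz":0,"gripper":0.8},{"dx":0.3476,"dy":0.03,"dz":-0.0306,"rx":0,"ry":-0.1755,"rz":0,"gripper":0.8},{"dx":0.3476,"dy":0.03,"dz":-0.0306,"rx":0,"ry":-0.1755,"rz":0,"gripper":0.8},{"dx":0.3476,"dy":0.03,"dz":-0.0306,"rx":0,"ry":-0.1755,"rz":0,"gripper":0.8}]' 12
python3 - <<'E'
from h import *
s=status.observe();p,d=save('wrist','w12')
W=cloud('wrist',d,(s['tool_pos'],s['tool_rot']))
print('A',*rect(W,(.6705,.159),.045,.05,.062),*rect(W,(.6705,.159),.045,.053,.062))
go(.6697,.159,.038,np.radians(105.2))
E
```

```text
time: 15.92
tool_pos: [0.6689, 0.1592, 0.1534]
tool_rot: [-1.57, -0.0, 1.836]
contact_force: [-0.2, 0.2, -0.0]
opening: 0.0734
A 2819 [668.6 158.7] [43.9 48.6] 13.8 [0.6679 0.1584 0.0546] 0.0553 1950 [668.4 158.7] [41.7 47.8] 15.1 [0.668  0.1585 0.0556] 0.056
t 15.97 pos [0.6693 0.1585 0.1539] rot [-1.5703e+00 -4.0000e-04  1.8351e+00] q [ 0.121  0.715  1.137  0.     1.29  -1.714] F [ 0.1 -0.8 -0.2] op 0.0737
  dx,dy,dz [ 0.0003  0.1159 -0.0006] rx,ry,rz [-0.0005 -0.001   0.0004]
```

View pics/w12.png

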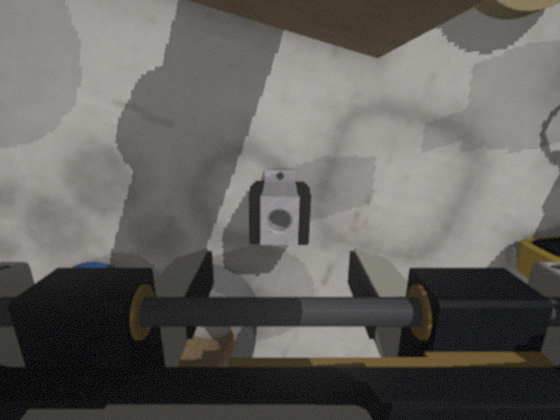

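```bash
python3 -m creep '[{"dx":0.0002,"dy":0.05,"dz":0,"rx":0,"ry":0,"rz":0,"gripper":0.75},{"dx":0.0002,"dy":0.1,"dz":0,"rx":0,"ry":0,"rz":0,"gripper":0.7},{"dx":0.0002,"dy":0.116,"dz":0,"rx":0,"ry":0,"rz":0,"gripper":0.7},{"dx":0.0002,"dy":0.116,"dz":0,"rx":0,"ry":0,"rz":0,"gripper":0.62},{"dx":0.0002,"dy":0.116,"dz":0,"rx":0,"ry":0,"rz":0,"gripper":0.57},{"dx":0.0002,"dy":0.116,"dz":0,"rx":0,"ry":0,"rz":0,"gripper":0.54},{"dx":0.0002,"dy":0.116,"dz":0,"rx":0,"ry":0,"rz":0,"gripper":0.5},{"dx":0.0002,"dy":0.116,"dz":0,"rx":0,"ry":0,"rz":0,"gripper":0.42},{"dx":0.0002,"dy":0.116,"dz":0,"rx":0,"ry":0,"rz":0,"gripper":0.35},{"dx":0.0002,"dy":0.116,"dz":0,"rx":0,"ry":0,"rz":0,"gripper":0.35}]' 12
python3 - <<'E'
from h import *
go(.6695,-.238,.125,1.66)
E
```

```text
time: 17.23
tool_pos: [0.6701, 0.1597, 0.0398]
tool_rot: [-1.574, 0.0, 1.836]
contact_force: [0.1, -2.4, 5.4]
opening: 0.0474
t 17.23 pos [0.6701 0.1597 0.0398] rot [-1.5737e+00  2.0000e-04  1.8360e+00] q [ 0.123  0.83   1.244  0.     1.065 -1.713] F [ 0.1 -2.4  5.4] op 0.0474
  dx,dy,dz [-0.3837 -0.0854  0.1046] rx,ry,rz [2.90e-03 1.76e-01 1.00e-04]
```

```bash
python3 -m creep '[{"dx":0,"dy":0,"dz":0,"rx":0,"ry":0,"rz":0,"gripper":0.35},{"dx":0,"dy":-0.05,"dz":0,"rx":0,"ry":0,"rz":0,"gripper":0.35},{"dx":0,"dy":-0.1,"dz":0,"rx":0,"ry":0,"rz":0,"gripper":0.35},{"dx":-0.045,"dy":-0.125,"dz":0.0125,"rx":0,"ry":0.03,"rz":0,"gripper":0.35},{"dx":-0.105,"dy":-0.125,"dz":0.029,"rx":0,"ry":0.06,"rz":0,"gripper":0.35},{"dx":-0.165,"dy":-0.125,"dz":0.0455,"rx":0,"ry":0.1,"rz":0,"gripper":0.35},{"dx":-0.225,"dy":-0.125,"dz":0.062,"rx":0,"ry":0.14,"rz":0,"gripper":0.35},{"dx":-0.285,"dy":-0.125,"dz":0.078,"rx":0,"ry":0.176,"rz":0,"gripper":0.35},{"dx":-0.345,"dy":-0.125,"dz":0.094,"rx":0,"ry":0.176,"rz":0,"gripper":0.35},{"dx":-0.3866,"dy":-0.125,"dz":0.1054,"rx":0,"ry":0.176,"rz":0,"gripper":0.35},{"dx":-0.3866,"dy":-0.1,"dz":0.1054,"rx":0,"ry":0.176,"rz":0,"gripper":0.35},{"dx":-0.3866,"dy":-0.085,"dz":0.1054,"rx":0,"ry":0.176,"rz":0,"gripper":0.35},{"dx":-0.3866,"dy":-0.085,"dz":0.1054,"rx":0,"ry":0.176,"rz":0,"gripper":0.35}]' 22
python3 - <<'E'
from h import *
go(.6695,-.241,.125,1.66); save('wrist','w13')
E
```

```text
time: 18.85
tool_pos: [0.6677, -0.2396, 0.1206]
tool_rot: [-1.566, -0.003, 1.661]
contact_force: [0.8, 1.1, -1.8]
opening: 0.0471
t 18.85 pos [ 0.6677 -0.2396  0.1206] rot [-1.5665 -0.0029  1.661 ] q [-0.453  0.788  1.088  0.     1.271 -2.114] F [ 0.8  1.1 -1.8] op 0.0471
  dx,dy,dz [-0.0015 -0.0044 -0.0017] rx,ry,rz [-0.0043  0.001   0.0029]
```

View pics/w13.png

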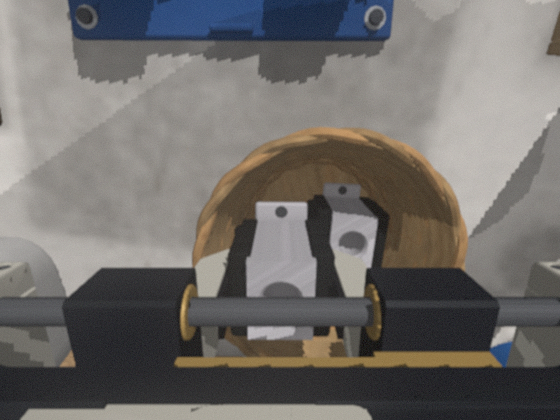

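```bash
python3 -m creep '[{"dx":0,"dy":0,"dz":0,"rx":0,"ry":0,"rz":0,"gripper":0.65},{"dx":0,"dy":0,"dz":0,"rx":0,"ry":0,"rz":0,"gripper":0.7},{"dx":0,"dy":0,"dz":0,"rx":0,"ry":0,"rz":0,"gripper":0.7},{"dx":0,"dy":-0.04,"dz":0,"rx":0,"ry":0,"rz":0,"gripper":0.7},{"dx":0,"dy":-0.08,"dz":0,"rx":0,"ry":0,"rz":0,"gripper":0.7},{"dx":0,"dy":-0.1,"dz":0,"rx":0,"ry":0,"rz":0,"gripper":0.7},{"dx":0,"dy":-0.1,"dz":0,"rx":0,"ry":0,"rz":0,"gripper":0.7}]' 12
python3 - <<'E'
from h import *
s=status.observe();p,d=save('wrist','w14');save('scene','s4');p,dt=save('top','t3')
print(s['time'],s['tool_pos'],s['contact_force'].round(1),s['opening'])
W=cloud('wrist',d,(s['tool_pos'],s['tool_rot']))
for n,X in [('w',W),('t',cloud('top',dt))]:
    Q=X[(X[...,2]>.03)&(np.hypot(X[...,0]-.671,X[...,1]+.21)<.055)&(X[...,2]<.12)]; print(n,len(Q),Q[:,2].max() if len(Q) else None)
E
```

```text
time: 19.77
tool_pos: [0.6693, -0.2413, 0.2248]
tool_rot: [-1.574, 0.002, 1.66]
contact_force: [0.3, 0.2, -0.2]
opening: 0.0645
19.775 [ 0.66931324 -0.24129686  0.22477375] [ 0.3  0.2 -0.2] 0.06446399066358113
w 5549 0.10531845717722277
t 433 0.08709610235603216
```

View pics/w14.png

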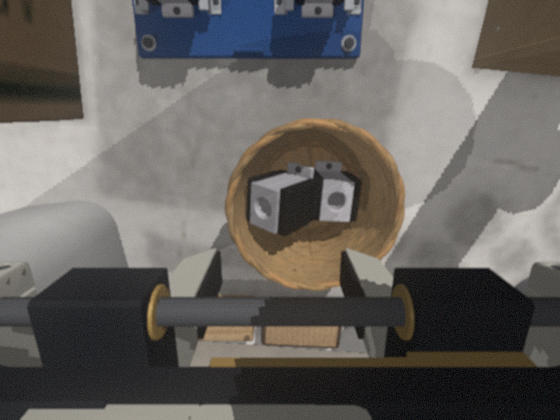

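View pics/t3.png

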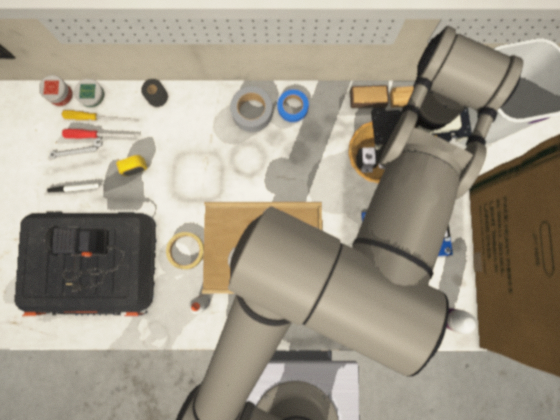

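View pics/s4.png

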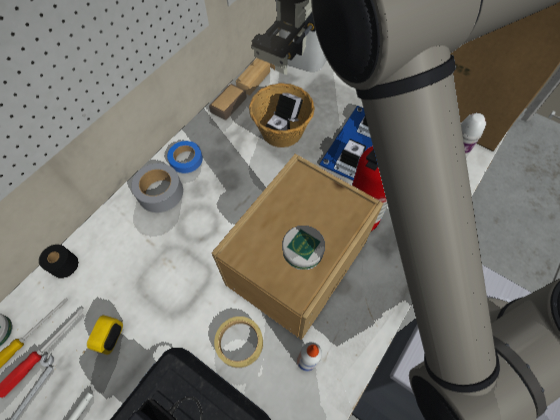

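```bash
python3 -m creep '[{"dx":0.015,"dy":0,"dz":0.05,"rx":0,"ry":0,"rz":0,"gripper":0.7},{"dx":0.025,"dy":0,"dz":0.09,"rx":0,"ry":0,"rz":0,"gripper":0.7},{"dx":0.025,"dy":0,"dz":0.09,"rx":0,"ry":0,"rz":0,"gripper":0.7},{"dx":0.025,"dy":0,"dz":0.09,"rx":0,"ry":0,"rz":0,"gripper":0.7}]'
python3 - <<'E'
from h import *
z=np.load('pics/w14.npz');W=cloud('wrist',z['d'],(np.array([.6693,-.2413,.2248]),np.array([-1.574,.002,1.66])))
def at(u,v): return W[v-1:v+2,u-1:u+2].reshape(-1,3).mean(0).round(4)
for n,(u,v) in dict(Afacehole=(265,207),Aedge1=(253,187),Aedge2=(282,222),Afar=(310,178),Btop=(345,180),rimN=(315,122),rimL=(230,200),rimR=(401,200),rimS=(320,287)).items(): print(n,at(u,v))
s=status.observe();p,d=save('wrist','w15')
W=cloud('wrist',d,(s['tool_pos'],s['tool_rot']))
print('new',*rect(W,(.469,-.223),.045,.06,.07));print('fit',*rect(W,(.481,-.356),.045,.06,.07))
k=(W[...,2]>.0655-.005)&(W[...,2]<.072)&(np.hypot(W[...,0]-.469,W[...,1]+.223)<.022); Q=W[k]; c=np.linalg.lstsq(np.c_[Q[:,:2],np.ones(len(Q))],Q[:,2],rcond=None)[0]; print('tilt',c)
E
```

```text
time: 20.42
tool_pos: [0.5772, -0.2243, 0.2221]
tool_rot: [-1.57, -0.001, 1.66]
contact_force: [0.3, 0.2, 0.5]
opening: 0.0643
Afacehole [ 0.6753 -0.2554  0.0762]
Aedge1 [ 0.6552 -0.2672  0.0842]
Aedge2 [ 0.6807 -0.2389  0.0991]
Afar [ 0.6465 -0.2153  0.0647]
Btop [ 0.6473 -0.1799  0.0553]
rimN [ 0.5943 -0.2198  0.0943]
rimL [ 0.6664 -0.2859  0.0936]
rimR [ 0.6531 -0.1369  0.0937]
rimS [ 0.7458 -0.1965  0.0924]
new 2439 [ 468.2 -223.7] [43.9 46.4] 4.2 [ 0.4678 -0.2241  0.0648] 0.0655
fit 2639 [ 479.6 -356.8] [43.8 49.2] 5.0 [ 0.4794 -0.3556  0.0647] 0.0653
tilt [-0.00669555 -0.01130454  0.06610608]
```

View pics/w15.png

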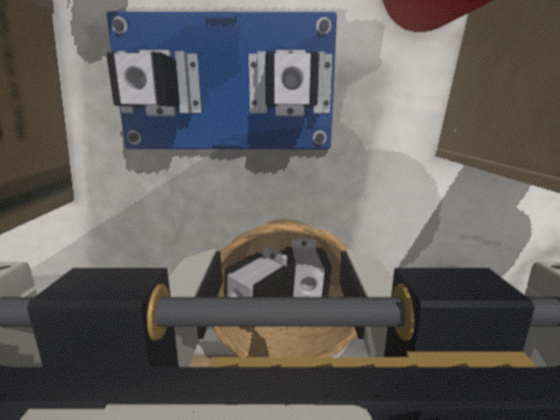

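Run:
```python
from h import *
s=status.observe(); print(s['time'],abs(s['qvel']).max(),s['contact_force'].round(2))
print(robot.hand_in())
```

```text
20.475 0.010796714691618726 [ 0.05 -0.34  0.1 ]
the job is handed in; nothing more can be done
None
```

The springy mount is seated on the empty pin, the two hard ones are in the wicker basket, and the job was handed in at 20.5 s. The hand-in gave no verdict.

**Pinch test, 12 N:** the mount nearest the masking tape narrowed to about 41 mm (8 mm of give), so it is the springy one. The other two stopped at about 47.5 mm, which is hard.

**Fitting:** I carried the springy mount squeezed at 25 N and lowered it over the pin between the rails. There was no side force on the way down, and it touched the plate softly at about 12 N with the tool height where home should be. After release:
- Its top is at 65.5 mm, against 65.3 mm on the mount already fitted.
- Its position agrees with the measured pin to about 1 mm, within camera accuracy.
- It is turned 4.2–4.9° against 5.0° for the fitted mount.
- Its tilt is about 0.01 rad.
- Its pads measure 46.5 mm wide at the top instead of 49. I take this to be the lips (46.6 mm gap) holding the pads in slightly. I could not see the beads under the lips.

**Basket:** it is upright with a level rim. One hard mount stands straight; the other leans against it, with its middle about 65 mm up and within 50 mm of the axis.

**Other checks:** the masking tape is unmoved in the last pictures. The arm hid the spanner in the last pictures, but it was never near the gripper. The wrist force was near zero and the arm was clear of everything at hand-in.

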